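Close the washed spice jars in their rack

TASK

Stand every washed spice jar fully down in a collar of the rack, turned so that its flat side matches the collar's flat, and close it with the push-and-twist cap of its own colour: lugs into the gaps of the neck, press down and turn clockwise until the lugs lock and the white bar on the cap points at the jar's flat. Caps without a jar are spares and may stay on the counter; leave the mug, the sauce bottle and the sponge alone.

Things in the scene. Friction and masses are not known exactly. Their poses are not given: they have to be found in the camera images.
- jar_red: white jar with red band and shoulder, 86 mm tall, 200 g; origin: centre of underside, z up. Body z 0 to 64 mm: radius 32, with one flat on its -x side over the whole height, 26 mm from the axis: 58 mm thick across the flat, 64 mm wide the other way. A black strip on the shoulder marks the flat. Foot chamfered 3 mm. Neck radius 18 (edge chamfered), rim at z = 86, closed by a grey sifter plate.
- cap_red: red push-and-twist cap, 62 mm wide, 31 mm tall, 60 g; lies mouth down; origin: centre of lower edge, z up. Smooth round top from z = 20 to 31 mm, radius 31; twelve-sided skirt below, inner radius 27.5. Inside the lower edge two lugs on +x and -x, 5 mm tall, 10 mm wide, tips 20.3 mm from the axis. A white bar on top runs along its x axis.
- jar_yellow: white jar with yellow band and shoulder, 86 mm tall, 200 g; origin: centre of underside, z up. Its neck (as on all jars) bears two grey flanges, radius 24.5 mm, upper face 5 mm below the rim, parted by two open gaps of 66 deg centred +60 and +240 deg from the jar's +x, counter-clockwise seen from above.
- cap_yellow: yellow push-and-twist cap, 62 mm wide, 31 mm tall, 60 g; lies mouth down; origin: centre of lower edge, z up. To start (all caps): cap x turned +60 deg (counter-clockwise from above, or 180 more) from the jar's x, so that the lugs enter the gaps. A sprung liner meets the rim with the cap's origin 74 mm above the jar's underside.
- jar_blue: white jar with blue band and shoulder, 86 mm tall, 200 g; origin: centre of underside, z up. Clockwise from each gap its flange (as on all jars) has a 9 deg lip (underside 12 mm below the rim), then a 36 deg recess centred on the jar's +x or -x (underside 9 mm below the rim), then a stop wall.
- cap_blue: blue push-and-twist cap, 62 mm wide, 31 mm tall, 60 g; lies mouth down; origin: centre of lower edge, z up. To lock (all caps): press 6 mm below first contact (spring 3 N plus 1 N per mm; at least 5 mm, hard stop at 7.5), i.e. cap origin 67 to 68.5 mm above the jar's underside, and turn clockwise 60 deg, to the stop.
- jar_green: white jar with green band and shoulder, 86 mm tall, 200 g; origin: centre of underside, z up. Shape as jar_red, neck as told at jar_yellow and jar_blue.
- cap_green: green push-and-twist cap, 62 mm wide, 31 mm tall, 60 g; lies mouth down; origin: centre of lower edge, z up. When let go a locked cap springs up: lugs in the recesses, origin 72 mm above the jar's underside, white bar (cap x) in line with jar x, pointing at the flat. It stays on. Not turned, it stays at 74.
- rack: fixed wooden board 92 x 352 x 8 mm with four teal collars in a row along its y axis, 85 mm apart; holds jars so that they cannot turn. Origin: centre of its underside, z up
- pocket_1 (a point): centre of a collar's floor, 8 mm above the counter, axes as the rack. The collar is 18 mm tall, 5 mm thick, and fits any jar (1.5 mm play all round) whose x axis points along the rack's x axis; its flat wall, white, is on the rack's -x side
- pocket_2 (a point): centre of a collar's floor, 8 mm above the counter, axes as the rack. The collar is 18 mm tall, 5 mm thick, and fits any jar (1.5 mm play all round) whose x axis points along the rack's x axis; its flat wall, white, is on the rack's -x side
- pocket_3 (a point): centre of a collar's floor, 8 mm above the counter, axes as the rack. The collar is 18 mm tall, 5 mm thick, and fits any jar (1.5 mm play all round) whose x axis points along the rack's x axis; its flat wall, white, is on the rack's -x side
- pocket_4 (a point): centre of a collar's floor, 8 mm above the counter, axes as the rack. The collar is 18 mm tall, 5 mm thick, and fits any jar (1.5 mm play all round) whose x axis points along the rack's x axis; its flat wall, white, is on the rack's -x side
- mug: white mug, 76 mm wide, 85 mm tall, bystander; origin: centre of underside
- sauce_bottle: brown sauce bottle with yellow cap, 62 mm wide, 170 mm tall, bystander; origin: centre of underside
- sponge: yellow sponge 100 x 65 x 30 mm, bystander; origin: centre of underside

How it is judged:
At the end, for the whole second after the job is handed in: Each jar present is upright in a collar (5 mm of centre, at most 3 mm off its floor, flats matched within 0.3 rad) with its own cap locked: cap origin 66 to 75.5 mm above the jar's underside, centred within 6 mm, not tilted (0.12 rad), cap x along jar x within 0.22 rad ((horizontal distance between jar_red and pocket_1 below 0.005 m or horizontal distance between jar_red and pocket_2 below 0.005 m or horizontal distance between jar_red and pocket_3 below 0.005 m or horizontal distance between jar_red and pocket_4 below 0.005 m) and z of jar_red in the frame of rack between 0.005 and 0.011 m and angle between the x axis of each of jar_red, jar_yellow, jar_blue, jar_green and the x axis of rack, either way round below 0.3 rad and angle between each of jar_red, jar_yellow, jar_blue, jar_green's own z axis and vertical below 0.1 rad and z of cap_red in the frame of jar_red between 0.066 and 0.0755 m and horizontal distance between cap_red and jar_red below 0.006 m and angle between the x axis of cap_red and the x axis of jar_red, either way round below 0.22 rad and angle between the z axis of cap_red and the z axis of jar_red, either way round below 0.12 rad and (horizontal distance between jar_yellow and pocket_1 below 0.005 m or horizontal distance between jar_yellow and pocket_2 below 0.005 m or horizontal distance between jar_yellow and pocket_3 below 0.005 m or horizontal distance between jar_yellow and pocket_4 below 0.005 m) and z of jar_yellow in the frame of rack between 0.005 and 0.011 m and z of cap_yellow in the frame of jar_yellow between 0.066 and 0.0755 m and horizontal distance between cap_yellow and jar_yellow below 0.006 m and angle between the x axis of cap_yellow and the x axis of jar_yellow, either way round below 0.22 rad and angle between the z axis of cap_yellow and the z axis of jar_yellow, either way round below 0.12 rad and (horizontal distance between jar_blue and pocket_1 below 0.005 m or horizontal distance between jar_blue and pocket_2 below 0.005 m or horizontal distance between jar_blue and pocket_3 below 0.005 m or horizontal distance between jar_blue and pocket_4 below 0.005 m) and z of jar_blue in the frame of rack between 0.005 and 0.011 m and z of cap_blue in the frame of jar_blue between 0.066 and 0.0755 m and horizontal distance between cap_blue and jar_blue below 0.006 m and angle between the x axis of cap_blue and the x axis of jar_blue, either way round below 0.22 rad and angle between the z axis of cap_blue and the z axis of jar_blue, either way round below 0.12 rad and (horizontal distance between jar_green and pocket_1 below 0.005 m or horizontal distance between jar_green and pocket_2 below 0.005 m or horizontal distance between jar_green and pocket_3 below 0.005 m or horizontal distance between jar_green and pocket_4 below 0.005 m) and z of jar_green in the frame of rack between 0.005 and 0.011 m and z of cap_green in the frame of jar_green between 0.066 and 0.0755 m and horizontal distance between cap_green and jar_green below 0.006 m and angle between the x axis of cap_green and the x axis of jar_green, either way round below 0.22 rad and angle between the z axis of cap_green and the z axis of jar_green, either way round below 0.12 rad); the robot touches nothing.
It fails at once if the mug is shifted by more than 3 cm or knocked over (distance of mug from where it was at the start of the episode above 0.03 m or angle between mug's own z axis and vertical above 0.5 rad).
It fails at once if the sauce bottle is shifted by more than 3 cm or knocked over (distance of sauce_bottle from where it was at the start of the episode above 0.03 m or angle between sauce_bottle's own z axis and vertical above 0.5 rad).
It fails at once if the sponge is shifted by more than 3 cm or knocked over (distance of sponge from where it was at the start of the episode above 0.03 m or angle between sponge's own z axis and vertical above 0.5 rad).
Of jar_red, jar_yellow, jar_blue, jar_green only 3 to 4 are there at a start; the rules pass over those that are not, and their reading is None.
At some moment in a run one of cap_red, cap_yellow, cap_blue, cap_green may be knocked a few centimetres aside while the robot is not near it.
It also fails if it takes over 210 s, if anything falls off the work surface, if the arm or the gripper's body presses on something with over 40 N, if the wrist force passes 120 N, or if a joint passes its speed limit or range.

ROBOT

A 6-joint arm with a two-finger parallel gripper is mounted at the origin on the work surface. World frame = base frame: x ahead of the robot, y to its left, z up, the work surface at z = 0. Lengths are in m, angles in rad, forces in N, time in s.
With the tool pointing down it reaches from about 0.375 to 0.9 m from the base axis. Payload 3.1 kg.
Tool frame: the origin (TCP) lies on the centre line of the jaws, within the pads' length; the fingertips stand 8 mm ahead of it and the grasp point (between the pads) lies 11 mm behind it; z points along the fingers, y is the line along which they close (so a half turn about z gives the same grasp; the last joint's range is limited). The gripper opens to 85 mm and grips with 20 to 120 N. Pads are 22 mm wide; open, the fingers measure 114 mm over their backs; the gripper's body (76 mm by 85 mm) begins 54 mm behind the grasp point. The pads swing forward as they close: fully open they stand 13 mm farther back than shut.
Start: joints at [1.155, 0.527, 1.433, -0, 1.181, -0.178], TCP at [0.147, 0.607, 0.239] pointing down, gripper open.
Joint ranges: [-3.08, 3.08], [-0.75, 2.2], [0.22, 2.44], [-1.43, 4.57], [0, 2.65], [-2.85, 2.85]. Speed limits (rad/s): [2.79, 2.79, 3.14, 3.14, 3.14, 3.14].

INTERFACE

Orientations are given as a unit quaternion [x, y, z, w].
In Python, from station import * gives the robot as it stands.
- The arm moves only by the tool play_rows, never from a script. Its argument "rows" is a list of rows, each a list of 3 entries, a list of its own where there are three numbers: the turn, a rotation vector about the tool's x, y, z in degrees, then the shift along the tool's x, y, z in mm, then the closure, from 0 (fully open) to 1 (shut). In form: [[[ax, ay, az], [dx, dy, dz], jaw], ...]. A call has 1 to 12 rows; each row shifts and turns the commanded pose from where the row before left it, along the tool's axes as they then stand; what a row does not reach is not made up. A row lasts 1/12 s, in which the tool goes at most 41.7 mm and 7.16 degrees, less where a joint would pass 70% of its speed; a pose out of reach is approached as far as the arm can. A call with a gripper value outside its range is refused whole. The fingers move at their own pace and stop on an object; "grip_force" is the grip in N (left out, the last holds). Time passes only in rows, so rows that do not move let the fingers close. It gives the time, the measured TCP pose, the force, the opening and the grip force at its end, in the units of the state.
- sense(): the state, without advancing time (a new reading comes with each control period).
- snapshot(name): name is "scene" or "top" or "wrist"; returns (picture, depth): 420x560x3 uint8, red, green, blue; 420x560 float32, m along the optical axis (not along the pixel's ray), 0 where there is no reading.
- get_calibration(name): a dict with "vfov" (degrees; the focal length in pixels is half the picture's height over the tangent of half this angle, whatever the lens; pixels are square), "cx", "cy" (the principal point, pixels), "xyz" and "attitude" of the camera in the world. Camera axes: x right, y down, z forward; pixel columns grow to the right and rows downward; lengths in m; the calibration is good to about 2 mm. The wrist camera is an equidistant fisheye: a pixel r from the principal point sees the ray r / f radians off the axis. A picture is of the moment at which its call begins: read the wrist's pose just before it. get_calibration takes no time and is no camera call; for the wrist camera it gives the pose at the moment of the call.
- sign_off(): hands the job in; it is judged then, once.
The state is a dict: "t": time; "q": joint angles; "qd": joint speeds; "tau": joint torques, N m; "tcp_pos": TCP position; "tool_rot": TCP orientation; "force": force on the tool from outside, world axes, zero at the start; "ft_torque": the same for the moment, N m; "finger_gap": opening from 0.0 (shut) to 1.0 (fully open); "gripper_force": force on a finger pad.
Only numpy, scipy, OpenCV 4.12 (cv2) and the standard library are available. Lean on these libraries where they do the work, as an engineer would, in place of code of your own. Each camera call takes 0.05 s, during which the arm holds its last target. There are 200 camera calls.

## Working session

There is one attempt and no reset: what is moved stays moved. The work goes in short steps, Python scripts to look and compute and a tool call to move; the robot and the scene stay as the last step left them, time stands still between calls to the robot, and variables do not carry over. Pictures are saved under pics/ and viewed, at most 14 in all, crops included, and the job is handed in when it is done.

Besides the shell and the picture viewer there is one more tool, called after "Emit:" by a JSON object that holds its "op" and its "data". play_rows: Moves the arm, as the interface text tells. Its arguments: {"type":"object","properties":{"rows":{"type":"array","items":{"type":"array"}},"grip_force":{"type":"number"}},"required":["rows"]}

```bash
ls; mkdir -p pics; python3 - <<'E'
from station import *
import cv2,numpy as np
print(sense())
for n in ("scene","top","wrist"):
    p,d=snapshot(n); np.savez(f"{n}0.npz",p=p,d=d); cv2.imwrite(f"pics/{n}0.png",p[:,:,::-1]); print(n,get_calibration(n))
E
```

```text
pics
{'t': 0.0, 'q': array([ 1.15450246e+00,  5.28472863e-01,  1.43394442e+00, -1.74444182e-05,
        1.18139064e+00, -1.78477674e-01]), 'qd': array([-0.00065084,  0.00144511,  0.00030983,  0.00014206,  0.0011227 ,
       -0.00080763]), 'tau': array([-1.60455351e-03, -4.42346442e+01, -1.78030711e+01, -1.58559210e-04,
        8.19886685e-03,  4.90463307e-06]), 'tcp_pos': array([0.14690459, 0.60674921, 0.2383161 ]), 'tool_rot': array([ 1.18624717e-01,  9.92938543e-01, -1.06137906e-03, -3.16849442e-04]), 'force': array([-0.0376096 , -0.34138423,  0.84738704]), 'ft_torque': array([ 0.022378  , -0.02750414, -0.00597421]), 'gripper_force': 0.0, 'finger_gap': 1.0036451043279733}
scene {'vfov': 56.52648496176461, 'cx': 280.4871189123734, 'cy': 202.85340232735248, 'xyz': array([1.32941702, 0.53718867, 0.69332583]), 'attitude': array([ 0.39327996,  0.79339889, -0.41489656, -0.20906915])}
top {'vfov': 55.76744841009562, 'cx': 285.80228400372306, 'cy': 209.84859714810196, 'xyz': array([ 0.47987502, -0.01546235,  1.39818307]), 'attitude': array([ 0.70793152, -0.70497836,  0.02496098, -0.03486294])}
wrist {'vfov': 65.70646984690485, 'cx': 281.2006223402757, 'cy': 211.0394390393751, 'xyz': array([0.07658348, 0.62400494, 0.37389545]), 'attitude': array([0.77775055, 0.61188069, 0.08846194, 0.11349266])}
```

View pics/top0.png

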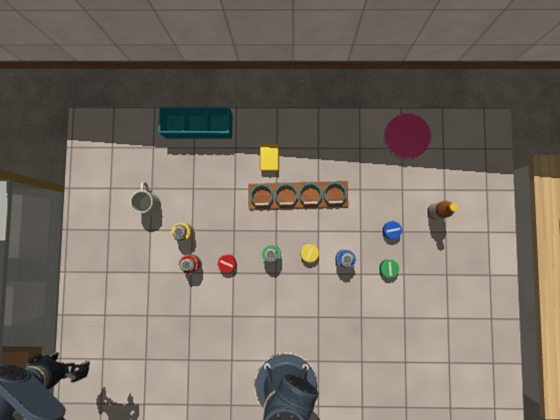

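View pics/scene0.png

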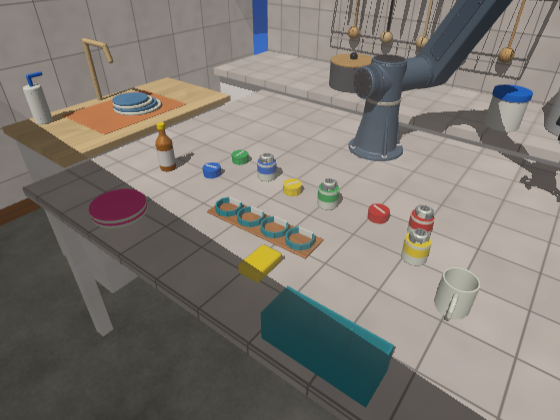

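The top view has image up = +x and left = +y. All four jars are there: yellow (181,231), red (188,264), green (271,254), blue (346,259). The caps are red (227,264), yellow (310,254), blue (392,230) and green (390,269). The rack is at (298,195) with its white flats on the robot side, and the scene view agrees.

```bash
cat > h.py <<'E'
from station import *
import cv2,numpy as np
from scipy.spatial.transform import Rotation as R
def rays(cal,uv,fish=False):
    uv=np.atleast_2d(np.asarray(uv,float)); f=210/np.tan(np.radians(cal['vfov']/2))
    d=(uv-[cal['cx'],cal['cy']])/f
    if fish:
        r=np.linalg.norm(d,axis=1,keepdims=True)+1e-12
        v=np.hstack([d/r*np.sin(r),np.cos(r)])
    else: v=np.hstack([d,np.ones((len(d),1))])
    return R.from_quat(cal['attitude']).apply(v)
def onplane(cal,uv,z,fish=False):
    v=rays(cal,uv,fish); o=cal['xyz']; return o+v*((z-o[2])/v[:,2])[:,None]
def cross(o1,v1,o2,v2):
    v1=v1/np.linalg.norm(v1);v2=v2/np.linalg.norm(v2)
    s=np.linalg.lstsq(np.c_[v1,-v2],o2-o1,rcond=None)[0]
    a,b=o1+v1*s[0],o2+v2*s[1]; return (a+b)/2,np.linalg.norm(a-b)
HUE={'red':[(0,6),(174,180)],'yellow':[(22,34)],'blue':[(105,125)],'green':[(45,80)],'teal':[(84,98)]}
def mask(p,c,s=120,v=60):
    h=cv2.cvtColor(p,cv2.COLOR_RGB2HSV); m=np.zeros(h.shape[:2],np.uint8)
    for a,b in HUE[c]: m|=cv2.inRange(h,(a,s,v),(b,255,255))
    return m
def blobs(m,amin=25):
    n,l,st,ce=cv2.connectedComponentsWithStats(m)
    return [(st[i,4],ce[i].round(1),st[i,:4],l==i) for i in range(1,n) if st[i,4]>=amin]
E
python3 - <<'E'
from h import *
for n in("top","scene","wrist"):
    z=np.load(n+"0.npz");cal=get_calibration(n)
    for c in HUE:
        for a,ce,b,m in blobs(mask(z['p'],c)):
            d=z['d'][m];d=d[d>0]
            x=onplane(cal,ce,0.03,n=="wrist")[0].round(3)
            v=rays(cal,ce,n=="wrist")[0]; 
            P=cal['xyz']+v*np.median(d) if len(d) and n!="wrist" else 0
            print(n,c,a,ce,b,x,np.round(P,3))
s=sense();Rt=R.from_quat(s['tool_rot']);c=get_calibration("wrist")
print(Rt.inv().apply(c['xyz']-s['tcp_pos']),(Rt.inv()*R.from_quat(c['attitude'])).as_matrix().round(3))
E
```

```text
top red 122 [191.1 262.6] [180 255  20  19] [0.413 0.328 0.03 ] [0.415 0.32  0.064]
top red 234 [226.6 263.4] [218 255  18  18] [0.411 0.206 0.03 ] [0.411 0.206 0.031]
top yellow 539 [269. 157.] [260 143  19  29] [0.781 0.064 0.03 ] [0.781 0.064 0.03 ]
top yellow 64 [453.  206.9] [449 203   9   9] [ 0.608 -0.572  0.03 ] [ 0.595 -0.515  0.17 ]
top yellow 114 [184.  230.4] [171 223  21  17] [0.523 0.356 0.03 ] [0.522 0.346 0.064]
top yellow 227 [309.4 253.2] [301 244  18  19] [ 0.447 -0.078  0.03 ] [ 0.447 -0.078  0.031]
top blue 220 [392. 230.] [383 222  19  17] [ 0.528 -0.361  0.03 ] [ 0.528 -0.361  0.031]
top blue 87 [344.  257.2] [337 250  19  17] [ 0.434 -0.196  0.03 ] [ 0.435 -0.191  0.066]
top green 34 [275.4 250.5] [266 246  14  11] [0.456 0.039 0.03 ] [0.456 0.038 0.066]
top green 211 [388.7 268.3] [380 260  19  18] [ 0.397 -0.347  0.03 ] [ 0.398 -0.347  0.031]
top teal 229 [192.8 131. ] [159 124  71  10] [0.874 0.334 0.03 ] [0.86  0.321 0.078]
top teal 45 [339.4 188.5] [327 183  19  18] [ 0.671 -0.182  0.03 ] [ 0.672 -0.182  0.023]
top teal 50 [263.5 191.3] [251 185  22  19] 
[... 1782 characters left out ...]
230   5  17] [0.685 0.077 0.03 ] [0.68  0.074 0.025]
scene teal 41 [295.7 246.2] [292 243  10   7] [0.694 0.11  0.03 ] [0.684 0.103 0.019]
scene teal 860 [349.6 325.3] [286 287 108  69] [0.828 0.341 0.03 ] [0.862 0.354 0.075]
scene teal 5940 [325.3 352.7] [261 305 127 102] [0.913 0.335 0.03 ] [0.914 0.335 0.032]
wrist red 176 [110.3 386.7] [102 374  16  24] [0.413 0.24  0.03 ] 0
wrist red 25 [135.2 380.5] [132 377   7   7] [0.398 0.302 0.03 ] 0
wrist red 96 [135.3 390.6] [128 387  17  11] [0.422 0.289 0.03 ] 0
wrist yellow 152 [ 15.1 382.5] [  8 375  16  19] [ 0.419 -0.058  0.03 ] 0
[ 0.07247563 -0.00020052 -0.13531736] [[ 0.    -0.959 -0.285]
 [ 1.    -0.     0.   ]
 [-0.    -0.285  0.959]]
```

View pics/wrist0.png

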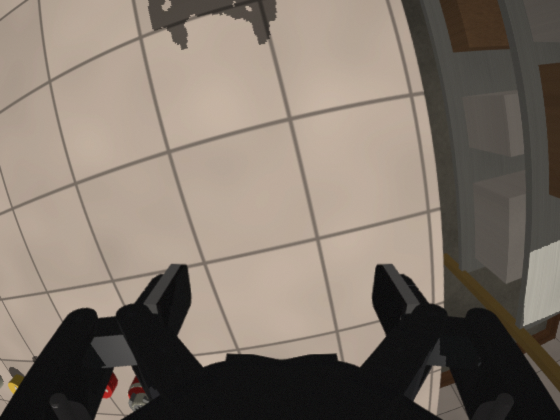

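Emit:
{"op": "play_rows", "data": {"rows": [[[0, 0, 0], [-31, -14, -6], 0], [[0, 0, 0], [-31, -14, -6], 0], [[0, 0, 0], [-31, -14, -6], 0], [[0, 0, 0], [-31, -14, -6], 0], [[0, 0, 0], [-31, -14, -6], 0], [[0, 0, 0], [-31, -14, -6], 0], [[0, 0, 0], [-31, -14, -6], 0], [[0, 0, 0], [-31, -14, -6], 0], [[0, 0, 0], [-31, -14, -6], 0], [[0, 0, 0], [-31, -14, -6], 0], [[0, 0, 0], [-31, -14, -6], 0], [[0, 0, 0], [-31, -14, -6], 0]]}}

```text
t: 1.15
tcp_pos: [0.47, 0.3551, 0.3113]
tool_rot: [0.119, 0.993, -0.0, -0.0]
force: [0.2, 0.6, -0.3]
finger_gap: 1.005
gripper_force: 0.0
```

Emit:
{"op": "play_rows", "data": {"rows": [[[0, 0, 0], [-31, -14, -6], 0], [[0, 0, 0], [-31, -14, -6], 0], [[0, 0, 0], [-31, -14, 0], 0], [[0, 0, 0], [-31, -14, 0], 0], [[0, 0, 0], [0, 0, 0], 0], [[0, 0, 0], [0, 0, 0], 0]]}}

```text
t: 1.65
tcp_pos: [0.5776, 0.2713, 0.3224]
tool_rot: [0.12, 0.993, -0.0, -0.001]
force: [-0.1, 0.4, -0.4]
finger_gap: 1.0
gripper_force: 0.0
```

```bash
cat >> h.py <<'E'
def look(tag):
    s=sense();cal=get_calibration("wrist");p,d=snapshot("wrist")
    np.savez(tag+".npz",p=p,d=d,**cal); cv2.imwrite(f"pics/{tag}.png",p[:,:,::-1])
    print(tag,round(s['t'],2),s['tcp_pos'].round(4),'yawx',np.degrees(np.arctan2(*R.from_quat(s['tool_rot']).as_matrix()[[1,0],0])).round(2),'q6',s['q'][5].round(2),s['force'].round(1),round(s['finger_gap'],3))
    return p,cal
E
python3 -c "
from h import *
look('A')"
```

```text
A 1.65 [0.5776 0.2713 0.3224] yawx 166.19 q6 -1.07 [-0.1  0.4 -0.4] 1.0
```

View pics/A.png

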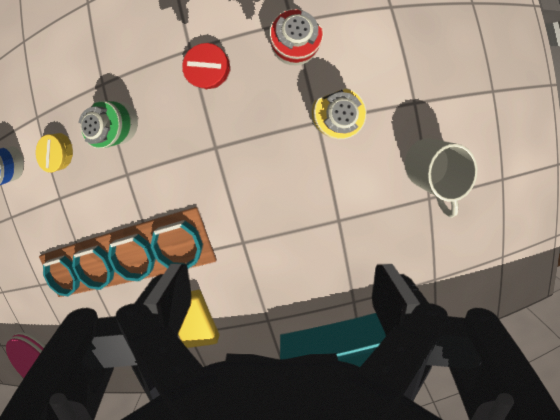

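Emit:
{"op": "play_rows", "data": {"rows": [[[0, 0, 0], [-10, -35, 0], 0], [[0, 0, 0], [-10, -35, 0], 0], [[0, 0, 0], [-10, -35, 0], 0], [[0, 0, 0], [-10, -35, 0], 0], [[0, 0, 0], [-10, -35, 0], 0], [[0, 0, 0], [-10, -35, 0], 0], [[0, 0, 0], [-10, -35, 0], 0], [[0, 0, 0], [-10, -35, 0], 0], [[0, 0, 0], [-10, -35, 0], 0], [[0, 0, 0], [-10, -35, 0], 0], [[0, 0, 0], [-10, -35, 0], 0], [[0, 0, 0], [-10, -35, 0], 0]]}}

```text
t: 2.7
tcp_pos: [0.5936, -0.1632, 0.3234]
tool_rot: [0.118, 0.993, 0.0, -0.0]
force: [0.4, -0.4, -0.4]
finger_gap: 1.002
gripper_force: 0.0
```

Emit:
{"op": "play_rows", "data": {"rows": [[[0, 0, 0], [0, 0, 0], 0], [[0, 0, 0], [0, 0, 0], 0]]}}

```text
t: 2.87
tcp_pos: [0.5937, -0.1638, 0.3229]
tool_rot: [0.119, 0.993, 0.0, -0.0]
force: [0.0, 1.0, -0.6]
finger_gap: 0.998
gripper_force: 0.0
```

```bash
python3 - <<'E'
from h import *
p,cal=look('B')
for t in 'AB':
    z=np.load(t+".npz");cal={k:z[k] for k in('vfov','cx','cy','xyz','attitude')}
    for c in HUE:
        for a,ce,b,m in blobs(mask(z['p'],c),60): print(t,c,a,ce,b,onplane(cal,ce,.031,1)[0].round(3))
E
```

```text
B 2.87 [ 0.5937 -0.1638  0.3229] yawx 166.28 q6 -1.78 [ 0.   1.  -0.6] 0.998
A red 680 [294.3  38.7] [271   9  51  48] [0.409 0.33  0.031]
A red 1543 [205.8  65.7] [182  43  48  46] [0.414 0.21  0.031]
A red 133 [291.3  57.1] [272  45  43  18] [0.433 0.32  0.031]
A yellow 642 [337.2 116.5] [316  89  50  49] [0.522 0.36  0.031]
A yellow 1050 [ 53.9 151.9] [ 36 133  36  40] [ 0.451 -0.065  0.031]
A yellow 1446 [197.6 323.7] [178 290  41  58] [0.784 0.079 0.031]
A blue 311 [  6.8 164.8] [  0 148  14  37] [ 0.434 -0.186  0.031]
A green 358 [108.8 123.9] [ 92 103  26  44] [0.445 0.05  0.031]
A green 265 [123. 122.] [112 102  18  43] [0.45  0.074 0.031]
A teal 212 [193.6 244.7] [181 224  21  44] [0.649 0.122 0.031]
A teal 1192 [109.7 266.2] [ 44 233 125  63] [ 0.654 -0.034  0.031]
A teal 62 [357.9 347.7] [337 342  43  12] [0.899 0.328 0.031]
A teal 131 [356.1 352.8] [337 347  40  12] [0.91  0.323 0.031]
B red 959 [484.4  14.4] [465   0  40  32] [0.42  0.193 0.031]
B red 320 [538.1  14.4] [529   0  26  29] [0.417 0.319 0.031]
B red 131 [550.6  14.3] [542   0  18  25] [0.415 0.355 0.031]
B y
[... 279 characters left out ...]
5.1  61.4] [197  33  49  47] [ 0.432 -0.199  0.031]
B blue 91 [238.9  73.9] [220  57  30  27] [ 0.454 -0.186  0.031]
B blue 1311 [137.8 163.1] [116 142  44  44] [ 0.53  -0.356  0.031]
B green 284 [411.3  38.5] [399  21  40  31] [0.45  0.054 0.031]
B green 207 [399.1  44.4] [389  27  30  30] [0.457 0.034 0.031]
B green 1242 [123.3  75.5] [102  54  43  42] [ 0.403 -0.343  0.031]
B teal 388 [453.5 175.3] [431 149  46  46] [0.653 0.083 0.031]
B teal 446 [405.8 188.1] [379 160  52  50] [0.655 0.003 0.031]
B teal 425 [350.3 204.6] [321 175  55  50] [ 0.66  -0.081  0.031]
B teal 435 [292.4 221.1] [263 188  56  52] [ 0.664 -0.165  0.031]
B teal 196 [540.  281.5] [524 269  36  44] [0.908 0.284 0.031]
```

View pics/B.png

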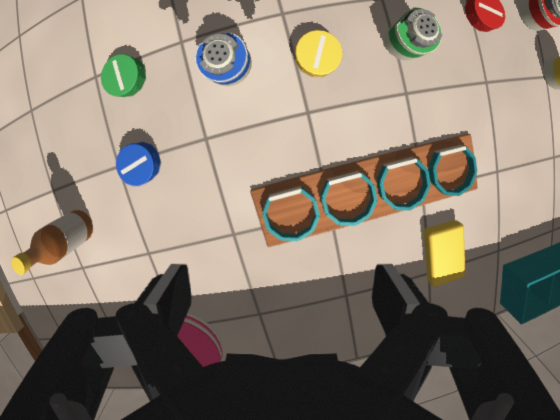

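Both wrist views are clear. The rack corners in B are about (251,188), (472,134), (478,186) and (266,245). The white flats face the robot, and the caps and their bars are visible. Next I'll zoom in on the jar strips.

```bash
python3 - <<'E'
from h import *
A=np.load('A.npz')['p'];B=np.load('B.npz')['p']
c=[A[2:72,260:330],A[76:146,305:375],A[90:160,70:140],B[22:92,187:257]]
# red(260,2) yellow(305,76) green(70,90) blueB(187,22)
t=[cv2.resize(x,(380,280),interpolation=cv2.INTER_CUBIC) if 0 else cv2.resize(x,(290,290),interpolation=cv2.INTER_CUBIC) for x in c]
cv2.imwrite('pics/jars.png',np.vstack([np.hstack(t[:2]),np.hstack(t[2:])])[:,:,::-1])
for t in 'AB':
    z=np.load(t+".npz");cal={k:z[k] for k in('vfov','cx','cy','xyz','attitude')}
    h=cv2.cvtColor(z['p'],cv2.COLOR_RGB2HSV)
    m=cv2.inRange(h,(5,110,60),(20,230,255));m[:100]=0
    bl=sorted(blobs(m,30),key=lambda b:-b[0])[:12]
    X=[]
    for b in bl: print(t,b[0],b[1],b[2])
E
```

```text
A 2036 [142.2 236.3] [ 39 207 177  60]
A 978 [177.  245.2] [158 228  38  35]
A 740 [131.8 257.2] [116 242  32  32]
A 534 [ 93.2 267. ] [ 80 253  27  29]
A 377 [ 61.  275.3] [ 50 263  22  26]
A 156 [157.2 269.8] [146 261  21  17]
A 121 [116.8 280.2] [107 273  23  14]
A 86 [ 81.6 288.7] [ 73 282  19  12]
B 3658 [350.4 181. ] [251 134 222 113]
B 1374 [290.8 213.3] [268 194  46  40]
B 1340 [348.1 197.8] [326 178  44  40]
B 1181 [ 47.1 245.8] [ 23 225  44  41]
B 1164 [402.8 183.4] [384 164  38  40]
B 919 [452.2 169.9] [437 152  31  38]
B 324 [ 28.9 338.9] [ 18 314  23  46]
B 224 [433.5 195.5] [419 184  32  22]
B 171 [ 85.1 221.1] [ 72 210  20  29]
B 45 [473.5 185.7] [467 179  10  13]
```

View pics/jars.png

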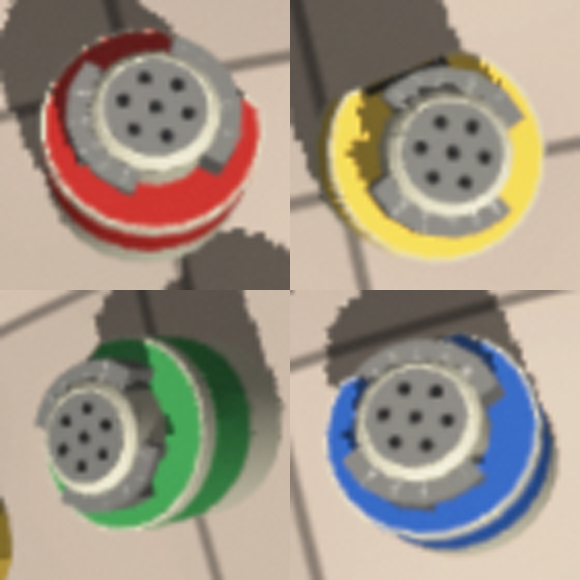

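The strips and flats read as follows: yellow's and blue's flats face up in the image (jar x near world yaw 0°). Red's faces upper right (jar x near −54°) and green is unclear. I'll line up with the rack and look at blue from straight above.

Emit:
{"op": "play_rows", "data": {"rows": [[[0, 0, 7], [0, 0, 0], 0], [[0, 0, 7], [0, 0, 0], 0], [[0, 0, 7], [0, 0, 0], 0], [[0, 0, 7], [0, 0, 0], 0], [[0, 0, 7], [0, 0, 0], 0], [[0, 0, 7], [0, 0, 0], 0], [[0, 0, 7], [0, 0, 0], 0], [[0, 0, 7], [0, 0, 0], 0], [[0, 0, 7], [0, 0, 0], 0], [[0, 0, 7], [0, 0, 0], 0], [[0, 0, 6], [0, 0, 0], 0]]}}

```text
t: 3.83
tcp_pos: [0.5939, -0.1603, 0.3234]
tool_rot: [0.706, 0.709, 0.0, -0.001]
force: [-0.3, -0.0, 0.0]
finger_gap: 1.001
gripper_force: 0.0
```

Emit:
{"op": "play_rows", "data": {"rows": [[[0, 0, 0], [-16, -26, 20], 0], [[0, 0, 0], [-16, -26, 20], 0], [[0, 0, 0], [-16, -26, 20], 0], [[0, 0, 0], [-16, -26, 20], 0], [[0, 0, 0], [-16, -26, 20], 0], [[0, 0, 0], [-16, -26, 20], 0], [[0, 0, 0], [0, 0, 0], 0], [[0, 0, 0], [0, 0, 0], 0]]}}

```text
t: 4.5
tcp_pos: [0.4376, -0.2585, 0.2026]
tool_rot: [0.705, 0.709, 0.0, -0.002]
force: [0.4, -0.4, 0.2]
finger_gap: 0.999
gripper_force: 0.0
```

```bash
cat > meas.py <<'E'
from h import *
def load(t):
    z=np.load(t+".npz");return z['p'],{k:z[k] for k in('vfov','cx','cy','xyz','attitude')}
def corners(t):  # rack board corners on z=8mm
    p,cal=load(t);h=cv2.cvtColor(p,cv2.COLOR_RGB2HSV)
    m=cv2.inRange(h,(5,110,60),(20,230,255));m[:100]=0
    b=max(blobs(m,30),key=lambda b:b[0])[3]
    uv=np.argwhere(b)[:,::-1]; P=onplane(cal,uv,.008,1)[:,:2].astype(np.float32)
    r=cv2.minAreaRect(P); bx=cv2.boxPoints(r); return r,bx
def fitjar(p,cal,col,near,dist=.05):
    # shoulder colour -> plane 64 mm; circle fit of outer edge and flat direction
    m=mask(p,col,100,30); vv,uu=np.nonzero(m); P=onplane(cal,np.c_[uu,vv],.064,1)[:,:2]
    P=P[np.linalg.norm(P-near,axis=1)<dist]
    H=cv2.convexHull(P.astype(np.float32))[:,0]
    return P,H
E
python3 - <<'E'
from meas import *
for t in 'AB':
    r,bx=corners(t);print(t,np.round(r[0],4),np.round(r[1],4),r[2]);print(bx.round(4).tolist())
p,cal=look('bl')
P,H=fitjar(p,cal,'blue',np.array([.44,-.19]));print(len(P),P.mean(0),H.min(0),H.max(0))
cv2.imwrite('pics/bl2.png',cv2.resize(p[40:190,180:380],(800,600),interpolation=cv2.INTER_CUBIC)[:,:,::-1])
E
```

```text
A [ 0.6509 -0.0361] [0.0908 0.3502] 1.7476208209991455
[[0.6001999974250793, 0.13750000298023224], [0.6108999848365784, -0.21250000596046448], [0.7016000151634216, -0.20980000495910645], [0.6909000277519226, 0.14030000567436218]]
B [ 0.651 -0.038] [0.0908 0.3489] 1.8824436664581299
[[0.5999000072479248, 0.1348000019788742], [0.6114000082015991, -0.21389999985694885], [0.7020999789237976, -0.21089999377727509], [0.6906999945640564, 0.13779999315738678]]
bl 4.5 [ 0.4376 -0.2585  0.2026] yawx 90.36 q6 -0.76 [ 0.4 -0.4  0.2] 0.999
1425 [ 0.43536386 -0.19675835] [ 0.40416062 -0.22900623] [ 0.46119657 -0.16875046]
```

View pics/bl2.png

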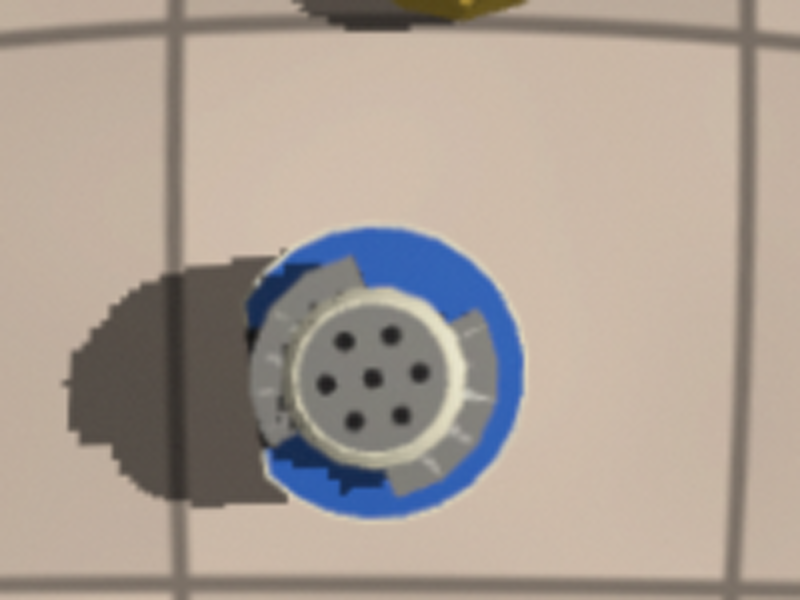

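Blue's flat is on the left, with corners at crop (248,300) and (265,460), so jar x is about +6°. The rack agrees in both views: centre (0.651, −0.037), yaw +1.8°, 91×350 mm. I'll fit the flat numerically.

```bash
cat >> meas.py <<'E'
from scipy.optimize import least_squares
def jar(p,cal,col,near):
    P,H=fitjar(p,cal,col,near)
    a=cv2.approxPolyDP(H[:,None],.0012,True)[:,0]
    e=np.roll(a,-1,0)-a; L=np.linalg.norm(e,axis=1); i=L.argmax()
    q0,q1=a[i],a[(i+1)%len(a)]; mid=(q0+q1)/2; c0=P.mean(0)
    n=np.array([-e[i][1],e[i][0]])/L[i]; n*=np.sign(n@(c0-mid))   # points from flat to axis
    S=H[(H-mid)@n>.012]
    r=least_squares(lambda v:np.linalg.norm(S-v[:2],axis=1)-v[2],[*c0,.031])
    c=r.x[:2]
    m=cv2.inRange(cv2.cvtColor(p,cv2.COLOR_RGB2HSV),(10,15,150),(45,110,255)) # cream rim
    vv,uu=np.nonzero(m);Q=onplane(cal,np.c_[uu,vv],.086,1)[:,:2];d=np.linalg.norm(Q-c,axis=1);Q=Q[d<.0215]
    rc=cv2.minEnclosingCircle(Q.astype(np.float32)) if len(Q) else None
    print(col,'axis',c.round(4),'R',r.x[2].round(4),'flatlen',L[i].round(4),'flatdist',((c-mid)@n).round(4),'yaw x',np.degrees(np.arctan2(n[1],n[0])).round(1),'rim',None if rc is None else (np.round(rc[0],4),round(rc[1],4)),'cam',cal['xyz'].round(3))
E
python3 - <<'E'
from meas import *
p,cal=load('bl');jar(p,cal,'blue',np.array([.437,-.192]))
p,cal=load('B');jar(p,cal,'blue',np.array([.437,-.192]))
p,cal=load('A');jar(p,cal,'yellow',np.array([.527,.347]));jar(p,cal,'red',np.array([.42,.32]));jar(p,cal,'green',np.array([.46,.04]))
E
```

```text
blue axis [ 0.4308 -0.1989] R 0.0304 flatlen 0.0301 flatdist 0.025 yaw x 7.6 rim (array([ 0.4312, -0.1991]), 0.0211) cam [ 0.437 -0.187  0.338]
blue axis [ 0.4348 -0.1961] R 0.0313 flatlen 0.0332 flatdist 0.0292 yaw x 7.6 rim (array([ 0.4345, -0.1968]), 0.0212) cam [ 0.523 -0.147  0.458]
yellow axis [0.5148 0.3576] R 0.033 flatlen 0.037 flatdist 0.0223 yaw x 9.6 rim (array([0.516 , 0.3581]), 0.0211) cam [0.507 0.288 0.458]
red axis [0.4136 0.3283] R 0.0318 flatlen 0.0377 flatdist 0.0292 yaw x -54.1 rim (array([0.4128, 0.3284]), 0.0211) cam [0.507 0.288 0.458]
green axis [0.4522 0.064 ] R 0.0289 flatlen 0.0533 flatdist 0.0245 yaw x 68.7 rim (array([0.4488, 0.0582]), 0.0178) cam [0.507 0.288 0.458]
```

Emit:
{"op": "play_rows", "data": {"rows": [[[0, 0, -6.6], [0, 0, 0], 0], [[0, 0, 0], [20, 0, 0], 0], [[0, 0, 0], [20, 0, 0], 0], [[0, 0, 0], [20, 1, 10], 0], [[0, 0, 0], [0, 0, 26], 0], [[0, 0, 0], [0, 0, 30], 0], [[0, 0, 0], [0, 0, 30], 0], [[0, 0, 0], [0, 0, 30], 0], [[0, 0, 0], [0, 0, 25], 0], [[0, 0, 0], [0, 0, 15], 0]]}}

```text
t: 5.38
tcp_pos: [0.4341, -0.1994, 0.0359]
tool_rot: [0.662, 0.75, 0.0, 0.0]
force: [0.1, 0.3, -0.0]
finger_gap: 1.0
gripper_force: 0.0
```

Emit:
{"op": "play_rows", "data": {"grip_force": 50, "rows": [[[0, 0, 0], [0, 0, 0], 1], [[0, 0, 0], [0, 0, 0], 1], [[0, 0, 0], [0, 0, 0], 1], [[0, 0, 0], [0, 0, 0], 1], [[0, 0, 0], [0, 0, 0], 1], [[0, 0, 0], [0, 0, 0], 1], [[0, 0, 0], [0, 0, 0], 1], [[0, 0, 0], [0, 0, 0], 1]]}}

```text
t: 6.05
tcp_pos: [0.4333, -0.2013, 0.0384]
tool_rot: [0.663, 0.749, 0.0, 0.001]
force: [1.6, 2.1, 7.0]
finger_gap: 0.667
gripper_force: 54.1
```

```bash
python3 - <<'E'
from meas import *
p,cal=look('g1')
E
```

```text
g1 6.05 [ 0.4333 -0.2013  0.0384] yawx 96.95 q6 -0.79 [1.6 2.1 7. ] 0.667
```

View pics/g1.png

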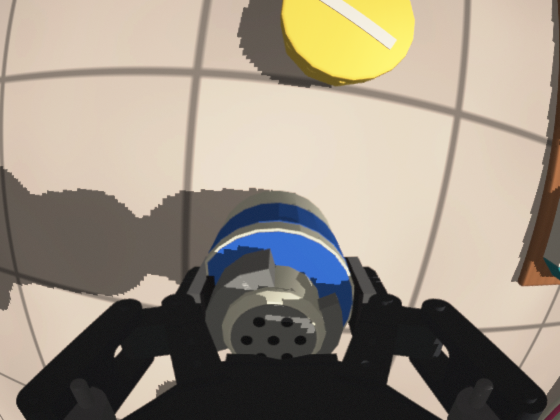

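The jar is gripped across its flat: 0.667 × 85 = 57 mm. I'll measure the in-hand offset from the shoulder's front edge (white line near (275,229)) and check the grasp centring against the TCP.

```bash
cat >> meas.py <<'E'
def inhand(t,zb,col):
    "jar axis offset from TCP along tool x,y (mm); zb = height of jar underside"
    p,cal=load(t); s=sense(); Rt=R.from_quat(s['tool_rot'])
    h=cv2.cvtColor(p,cv2.COLOR_RGB2HSV)
    # white line: bright, low saturation, between shoulder and band, columns near centre
    out=[]
    for u in range(240,322,2):
        colpx=h[:,u].astype(int); m=mask(p,col,100,30)[:,u]>0
        for v in range(195,275):
            if not m[v] and m[v-6:v].any() and m[v+1:v+7].any() and colpx[v,1]<110 and colpx[v,2]>110: out.append((u,v)); break
    q=onplane(cal,out,zb+.064,1)-s['tcp_pos']; q=Rt.inv().apply(q)[:,:2]*1e3
    r=least_squares(lambda v:np.linalg.norm(q-v,axis=1)-31.7,[0,0],loss='soft_l1')
    print('pts',len(q),'offset tool xy',r.x.round(2),'res',np.abs(r.fun).mean().round(2))
E
python3 - <<'E'
from meas import *
inhand('g1',0.0,'blue')
E
```

```text
pts 29 offset tool xy [ 2.27 -2.29] res 0.15
```

Emit:
{"op": "play_rows", "data": {"rows": [[[0, 0, 0], [0, 0, -15], 1], [[0, 0, 0], [0, 0, -25], 1], [[0, 0, 0], [0, 0, -35], 1], [[0, 0, 5.2], [0, 0, -35], 1], [[0, 0, 0], [-7, 25, -10], 1], [[0, 0, 0], [-7, 28, 0], 1], [[0, 0, 0], [-7, 29, 0], 1], [[0, 0, 0], [-7, 28, 0], 1], [[0, 0, 0], [-7, 28, 0], 1], [[0, 0, 0], [-7, 28, 0], 1], [[0, 0, 0], [-7, 28, 0], 1], [[0, 0, 0], [-7, 28, 0], 1]]}}

```text
t: 7.1
tcp_pos: [0.6567, -0.25, 0.1568]
tool_rot: [0.696, 0.718, -0.0, -0.001]
force: [-0.6, 0.1, -1.9]
finger_gap: 0.665
gripper_force: 54.1
```

Emit:
{"op": "play_rows", "data": {"rows": [[[0, 0, 0], [0, 0, 0], 1], [[0, 0, 0], [0, 0, 0], 1]]}}

```text
t: 7.27
tcp_pos: [0.6566, -0.2501, 0.1564]
tool_rot: [0.696, 0.718, -0.0, -0.0]
force: [-0.7, 0.2, -1.5]
finger_gap: 0.668
gripper_force: 54.4
```

```bash
cat >> meas.py <<'E'
def collar(p,cal,near):
    m=mask(p,'teal',70,40); vv,uu=np.nonzero(m)
    P=onplane(cal,np.c_[uu,vv],.026,1)[:,:2]; P=P[np.linalg.norm(P-near,axis=1)<.055]
    # outer edge by hull, inner edge as nearest teal per direction
    r=least_squares(lambda v:np.linalg.norm(P-v[:2],axis=1)-v[2],[*near,.036],loss='soft_l1',f_scale=.002)
    c=r.x[:2]; H=cv2.convexHull(P.astype(np.float32))[:,0]; H=H[H[:,0]>c[0]-.015]
    o=least_squares(lambda v:np.linalg.norm(H-v[:2],axis=1)-v[2],r.x,loss='soft_l1',f_scale=.001).x
    a=np.arctan2(*(P-c).T[::-1]); d=np.linalg.norm(P-c,axis=1); I=[]
    for k in np.arange(-2.2,2.2,.1):
        s=np.abs(a-k)<.05
        if s.any(): I.append(P[s][d[s].argmin()])
    I=np.array(I); i=least_squares(lambda v:np.linalg.norm(I-v[:2],axis=1)-v[2],r.x,loss='soft_l1',f_scale=.001).x
    print('collar mean',r.x.round(4),'outer',o.round(4),'inner',i.round(4),len(P)); return c
E
python3 - <<'E'
from meas import *
p,cal=look('c4'); collar(p,cal,np.array([.655,-.165])); collar(p,cal,np.array([.652,-.08]))
inhand('c4',sense()['tcp_pos'][2]-.0384,'blue')
E
```

```text
c4 7.27 [ 0.6566 -0.2501  0.1564] yawx 91.8 q6 -0.55 [-0.7  0.2 -1.5] 0.668
collar mean [ 0.6552 -0.1641  0.037 ] outer [ 0.6522 -0.1565  0.0471] inner [ 0.6561 -0.166   0.0325] 2118
collar mean [ 0.6539 -0.0871  0.0342] outer [ 0.6515 -0.0935  0.041 ] inner [ 0.6536 -0.0827  0.0322] 1263
pts 41 offset tool xy [ 1.95 -1.42] res 0.1
```

View pics/c4.png

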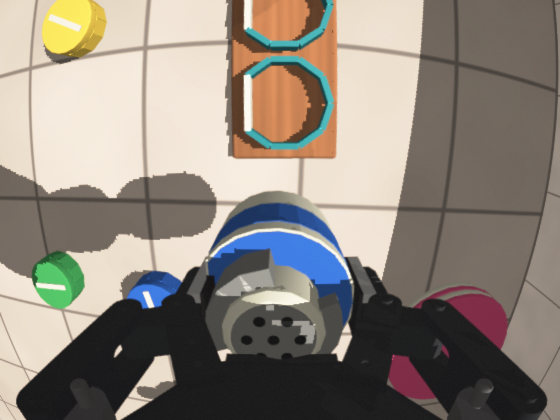

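The collar is at crop-free (290,105), ring mean radius 37 mm, centre (0.655, −0.1645), which agrees with the board. Moving over it and down.

Emit:
{"op": "play_rows", "data": {"rows": [[[0, 0, 0], [20, 1, 0], 1], [[0, 0, 0], [25, 1, 0], 1], [[0, 0, 0], [25, 1, 0], 1], [[0, 0, 0], [13.5, 0.3, 0], 1], [[0, 0, 0], [0, 0, 25], 1], [[0, 0, 0], [0, 0, 30], 1], [[0, 0, 0], [0, 0, 25], 1], [[0, 0, 0], [0, 0, 8], 1], [[0, 0, 0], [0, 0, 6], 1], [[0, 0, 0], [0, 0, 6], 1], [[0, 0, 0], [0, 0, 4], 1], [[0, 0, 0], [0, 0, 3], 1]]}}

```text
t: 8.32
tcp_pos: [0.6554, -0.1666, 0.0612]
tool_rot: [0.696, 0.718, -0.002, -0.001]
force: [-11.2, 2.9, 9.6]
finger_gap: 0.667
gripper_force: 55.5
```

Emit:
{"op": "play_rows", "data": {"rows": [[[0, 0, 0], [0, 0, 2], 1], [[0, 0, 0], [0, 0, 0], 1]]}}

```text
t: 8.48
tcp_pos: [0.6582, -0.1675, 0.0517]
tool_rot: [0.696, 0.718, 0.001, 0.003]
force: [0.1, -0.0, 0.0]
finger_gap: 0.668
gripper_force: 55.4
```

Emit:
{"op": "play_rows", "data": {"rows": [[[0, 0, 0], [0, 0, 1], 1], [[0, 0, 0], [0, 0, 1], 1], [[0, 0, 0], [0, 0, 0], 1]]}}

```text
t: 8.73
tcp_pos: [0.6582, -0.1671, 0.0464]
tool_rot: [0.696, 0.718, 0.001, 0.001]
force: [2.9, 0.1, 0.8]
finger_gap: 0.663
gripper_force: 55.1
```

Seated (jar bottom at 8 mm). Release, lift, and go to look at green.

Emit:
{"op": "play_rows", "data": {"rows": [[[0, 0, 0], [0, 0, 0], 0], [[0, 0, 0], [0, 0, 0], 0], [[0, 0, 0], [0, 0, 0], 0], [[0, 0, 0], [0, 0, 0], 0], [[0, 0, 0], [0, 0, 0], 0], [[0, 0, 0], [0, 0, -20], 0], [[0, 0, 0], [0, 0, -35], 0], [[0, 0, 0], [0, 0, -40], 0], [[0, 0, 0], [0, 0, -40], 0], [[0, 0, 0], [0, 0, -20], 0]]}}

```text
t: 9.57
tcp_pos: [0.6588, -0.1673, 0.2068]
tool_rot: [0.696, 0.718, 0.001, 0.004]
force: [0.9, -0.6, 0.2]
finger_gap: 1.0
gripper_force: 0.0
```

Emit:
{"op": "play_rows", "data": {"rows": [[[0, 0, 0], [21, -28.5, 0], 0], [[0, 0, 0], [21, -28.5, 0], 0], [[0, 0, 0], [21, -28.5, 0], 0], [[0, 0, 0], [21, -28.5, 0], 0], [[0, 0, 0], [21, -28.5, 0], 0], [[0, 0, 0], [21, -28.5, 0], 0], [[0, 0, 0], [21, -28.5, 0], 0], [[0, 0, 0], [0, 0, 0], 0], [[0, 0, 0], [0, 0, 0], 0]]}}

```text
t: 10.32
tcp_pos: [0.4508, -0.0244, 0.2015]
tool_rot: [0.696, 0.719, -0.0, -0.001]
force: [-0.7, -1.0, 0.3]
finger_gap: 0.997
gripper_force: 0.0
```

```bash
python3 - <<'E'
from meas import *
p,cal=look('gr'); jar(p,cal,'green',np.array([.455,.045]))
cv2.imwrite('pics/gr2.png',cv2.resize(p[30:210,160:400],(800,600),interpolation=cv2.INTER_CUBIC)[:,:,::-1])
E
```

```text
gr 10.32 [ 0.4508 -0.0244  0.2015] yawx 91.86 q6 -0.34 [-0.7 -1.   0.3] 0.997
green axis [0.4452 0.0535] R 0.0303 flatlen 0.0327 flatdist 0.0245 yaw x 35.6 rim (array([0.4452, 0.0535]), 0.0214) cam [0.449 0.048 0.337]
```

View pics/gr2.png

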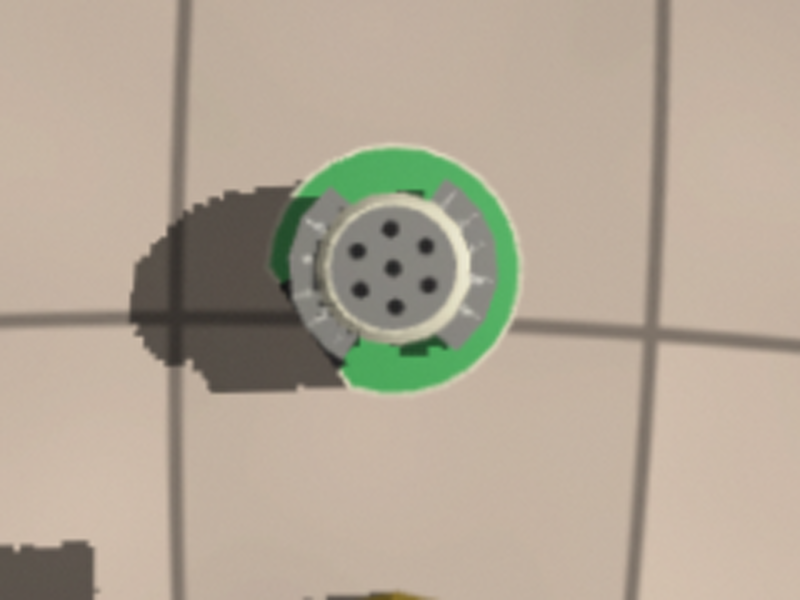

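Green's flat is at the lower left (corners crop (270,270), (345,385)). Jar x is about 35.5° and the axis is (0.445, 0.0535).

Emit:
{"op": "play_rows", "data": {"rows": [[[0, 0, -6.7], [0, 0, 0], 0], [[0, 0, -6.7], [0, 0, 0], 0], [[0, 0, -6.7], [0, 0, 0], 0], [[0, 0, -6.7], [0, 0, 0], 0], [[0, 0, -6.7], [0, 0, 0], 0], [[0, 0, 0], [22, 14.5, 10], 0], [[0, 0, 0], [22, 14.5, 15], 0], [[0, 0, 0], [22.7, 14.5, 20], 0], [[0, 0, 0], [0, 0, 30], 0], [[0, 0, 0], [0, 0, 35], 0], [[0, 0, 0], [0, 0, 35], 0], [[0, 0, 0], [0, 0, 20], 0]]}}

```text
t: 11.37
tcp_pos: [0.4512, 0.0534, 0.0333]
tool_rot: [0.46, 0.888, -0.0, -0.0]
force: [0.4, -0.4, 0.3]
finger_gap: 0.994
gripper_force: 0.0
```

Emit:
{"op": "play_rows", "data": {"grip_force": 50, "rows": [[[0, 0, 0], [0, 0, 0], 0], [[0, 0, 0], [0, 0, 0], 1], [[0, 0, 0], [0, 0, 0], 1], [[0, 0, 0], [0, 0, 0], 1], [[0, 0, 0], [0, 0, 0], 1], [[0, 0, 0], [0, 0, 0], 1], [[0, 0, 0], [0, 0, 0], 1], [[0, 0, 0], [0, 0, 0], 1]]}}

```text
t: 12.03
tcp_pos: [0.4511, 0.0536, 0.0376]
tool_rot: [0.46, 0.888, 0.001, 0.002]
force: [0.1, -0.2, 7.7]
finger_gap: 0.669
gripper_force: 54.3
```

```bash
python3 - <<'E'
from meas import *
p,cal=look('g2'); inhand('g2',0.,'green')
E
```

```text
g2 12.03 [0.4511 0.0536 0.0376] yawx 125.27 q6 -0.74 [ 0.1 -0.2  7.7] 0.669
pts 32 offset tool xy [ 4.05 -2.92] res 0.1
```

Emit:
{"op": "play_rows", "data": {"rows": [[[0, 0, 0], [0, 0, -15], 1], [[0, 0, 0], [0, 0, -30], 1], [[0, 0, 6.7], [0, 0, -35], 1], [[0, 0, 6.7], [0, 0, -35], 1], [[0, 0, 6.7], [0, 0, 0], 1], [[0, 0, 6.7], [0, 0, 0], 1], [[0, 0, 6.7], [0, 0, 0], 1], [[0, 0, 0], [-18, 25, 0], 1], [[0, 0, 0], [-18, 25, 0], 1], [[0, 0, 0], [-18, 25, 0], 1], [[0, 0, 0], [-18, 25, 0], 1], [[0, 0, 0], [-18, 25, 0], 1]]}}

```text
t: 13.08
tcp_pos: [0.5782, -0.0329, 0.1515]
tool_rot: [0.696, 0.718, -0.0, -0.0]
force: [0.5, 0.3, -2.3]
finger_gap: 0.665
gripper_force: 54.3
```

Emit:
{"op": "play_rows", "data": {"rows": [[[0, 0, 0], [-18, 25, 0], 1], [[0, 0, 0], [-18, 25, 0], 1], [[0, 0, 0], [-18, 25, 0], 1], [[0, 0, 0], [0, 0, 0], 1], [[0, 0, 0], [0, 0, 0], 1]]}}

```text
t: 13.5
tcp_pos: [0.6549, -0.085, 0.1509]
tool_rot: [0.697, 0.717, 0.0, 0.0]
force: [-0.3, 0.3, -2.0]
finger_gap: 0.669
gripper_force: 54.6
```

```bash
python3 - <<'E'
from meas import *
p,cal=look('c3'); inhand('c3',sense()['tcp_pos'][2]-.0376,'green')
collar(p,cal,np.array([.6497,.005]))
E
```

```text
c3 13.5 [ 0.6549 -0.085   0.1509] yawx 91.69 q6 -0.33 [-0.3  0.3 -2. ] 0.669
pts 40 offset tool xy [ 2.8  -1.31] res 0.1
collar mean [0.6492 0.0047 0.0378] outer [0.6323 0.0089 0.0579] inner [0.6506 0.0037 0.0325] 2547
```

Emit:
{"op": "play_rows", "data": {"rows": [[[0, 0, 0], [1.6, 0.5, 15], 1], [[0, 0, 0], [0, 0, 30], 1], [[0, 0, 0], [0, 0, 28], 1], [[0, 0, 0], [0, 0, 10], 1], [[0, 0, 0], [0, 0, 5], 1], [[0, 0, 0], [0, 0, 5], 1], [[0, 0, 0], [0, 0, 4], 1], [[0, 0, 0], [0, 0, 4], 1], [[0, 0, 0], [0, 0, 3], 1], [[0, 0, 0], [0, 0, 1.5], 1], [[0, 0, 0], [0, 0, 0], 1], [[0, 0, 0], [0, 0, 0], 1]]}}

```text
t: 14.55
tcp_pos: [0.6526, -0.0817, 0.0598]
tool_rot: [0.695, 0.719, -0.002, -0.001]
force: [-17.9, 3.3, 62.9]
finger_gap: 0.67
gripper_force: 69.4
```

It's caught on the collar edge: 63 N up and −18 N in x, so the jar is a bit too far +x. Ease up, shift −x and retry gently.

Emit:
{"op": "play_rows", "data": {"rows": [[[0, 0, 0], [0, 0, -12], 1], [[0, 0, 0], [0, -1, 0], 1], [[0, 0, 0], [0, -1, 0], 1], [[0, 0, 0], [0, 0, 2], 1], [[0, 0, 0], [0, 0, 0], 1]]}}

```text
t: 14.97
tcp_pos: [0.6558, -0.083, 0.0575]
tool_rot: [0.696, 0.718, 0.002, 0.003]
force: [3.6, -0.9, 6.0]
finger_gap: 0.668
gripper_force: 58.3
```

Emit:
{"op": "play_rows", "data": {"rows": [[[0, 0, 0], [0, 0, 3], 1], [[0, 0, 0], [0, 0, 3], 1], [[0, 0, 0], [0, 0, 2], 1], [[0, 0, 0], [0, 0, 0], 1]]}}

```text
t: 15.3
tcp_pos: [0.6559, -0.0833, 0.0474]
tool_rot: [0.696, 0.718, 0.002, 0.003]
force: [5.8, -2.2, -0.0]
finger_gap: 0.67
gripper_force: 57.4
```

Emit:
{"op": "play_rows", "data": {"rows": [[[0, 0, 0], [0, 2, 1], 1], [[0, 0, 0], [0, 0, 1], 1], [[0, 0, 0], [0, 0, 0], 1]]}}

```text
t: 15.55
tcp_pos: [0.656, -0.0832, 0.0452]
tool_rot: [0.696, 0.718, 0.0, 0.001]
force: [5.9, -3.5, -1.7]
finger_gap: 0.668
gripper_force: 57.3
```

Emit:
{"op": "play_rows", "data": {"rows": [[[0, 0, 0], [0, 0, 0], 0], [[0, 0, 0], [0, 0, 0], 0], [[0, 0, 0], [0, 0, 0], 0], [[0, 0, 0], [0, 0, 0], 0], [[0, 0, 0], [0, 0, 0], 0], [[0, 0, 0], [0, 0, -20], 0], [[0, 0, 0], [0, 0, -35], 0], [[0, 0, 0], [0, 0, -40], 0], [[0, 0, 0], [0, 0, -40], 0], [[0, 0, 0], [0, 0, -20], 0]]}}

```text
t: 16.38
tcp_pos: [0.6565, -0.0825, 0.2061]
tool_rot: [0.696, 0.718, 0.002, 0.003]
force: [0.5, -0.3, 0.7]
finger_gap: 1.0
gripper_force: 0.0
```

Emit:
{"op": "play_rows", "data": {"rows": [[[0, 0, 0], [33.7, -11.5, 0], 0], [[0, 0, 0], [33.7, -11.5, 0], 0], [[0, 0, 0], [33.7, -11.5, 0], 0], [[0, 0, 0], [33.7, -11.5, 0], 0], [[0, 0, 0], [33.7, -11.5, 0], 0], [[0, 0, 0], [33.7, -11.5, 0], 0], [[0, 0, 0], [33.7, -11.5, 0], 0], [[0, 0, 0], [33.7, -11.5, 0], 0], [[0, 0, 0], [33.7, -11.5, 0], 0], [[0, 0, 0], [33.7, -11.5, 0], 0], [[0, 0, 0], [33.7, -11.5, 0], 0], [[0, 0, 0], [0, 0, 0], 0]]}}

```text
t: 17.38
tcp_pos: [0.5131, 0.2897, 0.2008]
tool_rot: [0.694, 0.72, 0.0, -0.002]
force: [0.7, -0.6, -0.6]
finger_gap: 1.0
gripper_force: 0.0
```

Emit:
{"op": "play_rows", "data": {"rows": [[[0, 0, 0], [0, 0, 0], 0], [[0, 0, 0], [0, 0, 0], 0]]}}

```text
t: 17.55
tcp_pos: [0.5165, 0.2842, 0.2008]
tool_rot: [0.696, 0.718, -0.0, 0.0]
force: [0.1, 0.5, 0.4]
finger_gap: 1.0
gripper_force: 0.0
```

```bash
python3 - <<'E'
from meas import *
p,cal=look('ye'); jar(p,cal,'yellow',np.array([.516,.355])); jar(p,cal,'red',np.array([.413,.328]))
cv2.imwrite('pics/ye2.png',cv2.resize(p[20:230,80:360],(800,600),interpolation=cv2.INTER_CUBIC)[:,:,::-1])
E
```

```text
ye 17.55 [0.5165 0.2842 0.2008] yawx 91.83 q6 0.28 [0.1 0.5 0.4] 1.0
yellow axis [0.5172 0.3591] R 0.0309 flatlen 0.0372 flatdist 0.0245 yaw x 7.8 rim (array([0.5174, 0.3591]), 0.0213) cam [0.514 0.357 0.336]
red axis [0.4131 0.3342] R 0.0347 flatlen 0.0366 flatdist 0.0244 yaw x -54.9 rim (array([0.4129, 0.3329]), 0.0203) cam [0.514 0.357 0.336]
```

View pics/ye2.png

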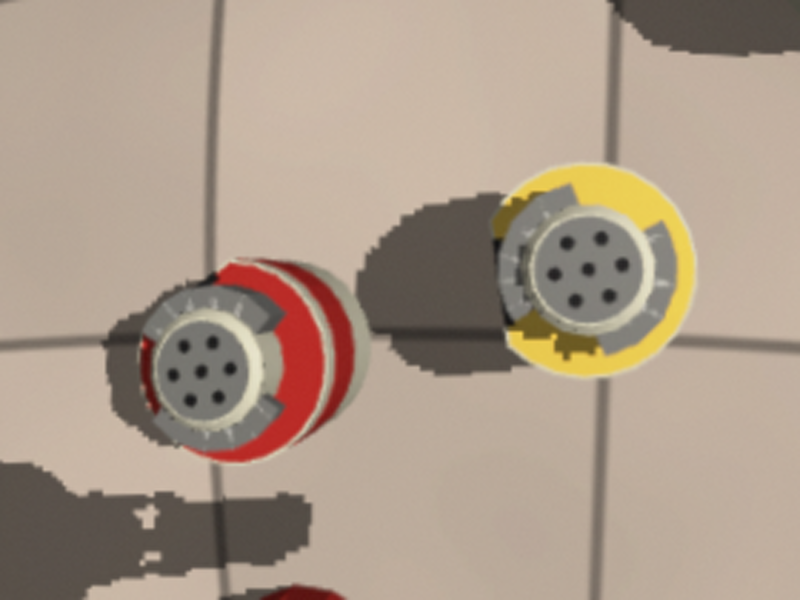

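Emit:
{"op": "play_rows", "data": {"rows": [[[0, 0, -6], [0, 0, 0], 0], [[0, 0, 0], [24.7, 4.6, 10], 0], [[0, 0, 0], [24.7, 4.6, 15], 0], [[0, 0, 0], [24.7, 4.6, 20], 0], [[0, 0, 0], [0, 0, 30], 0], [[0, 0, 0], [0, 0, 35], 0], [[0, 0, 0], [0, 0, 35], 0], [[0, 0, 0], [0, 0, 20], 0], [[0, 0, 0], [0, 0, 0], 0], [[0, 0, 0], [0, 0, 0], 0]]}}

```text
t: 18.43
tcp_pos: [0.5206, 0.358, 0.0347]
tool_rot: [0.658, 0.753, -0.001, -0.001]
force: [-0.1, 0.4, 0.8]
finger_gap: 0.999
gripper_force: 0.0
```

Emit:
{"op": "play_rows", "data": {"grip_force": 50, "rows": [[[0, 0, 0], [0, 0, 0], 1], [[0, 0, 0], [0, 0, 0], 1], [[0, 0, 0], [0, 0, 0], 1], [[0, 0, 0], [0, 0, 0], 1], [[0, 0, 0], [0, 0, 0], 1], [[0, 0, 0], [0, 0, 0], 1], [[0, 0, 0], [0, 0, 0], 1], [[0, 0, 0], [0, 0, 0], 1]]}}

```text
t: 19.1
tcp_pos: [0.5218, 0.3601, 0.0383]
tool_rot: [0.658, 0.753, 0.002, 0.001]
force: [-0.4, -0.7, 6.5]
finger_gap: 0.665
gripper_force: 54.3
```

```bash
python3 - <<'E'
from meas import *
p,cal=look('g3'); inhand('g3',0.,'yellow')
E
```

```text
g3 19.1 [0.5218 0.3601 0.0383] yawx 97.78 q6 0.29 [-0.4 -0.7  6.5] 0.665
pts 26 offset tool xy [ 0.35 -2.06] res 0.11
```

Emit:
{"op": "play_rows", "data": {"rows": [[[0, 0, 0], [0, 0, -15], 1], [[0, 0, 0], [0, 0, -30], 1], [[0, 0, 6], [0, 0, -35], 1], [[0, 0, 0], [0, 0, -35], 1], [[0, 0, 0], [-32.7, 11, 0], 1], [[0, 0, 0], [-32.7, 11, 0], 1], [[0, 0, 0], [-32.7, 11, 0], 1], [[0, 0, 0], [-32.7, 11, 0], 1], [[0, 0, 0], [-32.7, 11, 0], 1], [[0, 0, 0], [-32.7, 11, 0], 1], [[0, 0, 0], [-32.7, 11, 0], 1], [[0, 0, 0], [-32.7, 11, 0], 1]]}}

```text
t: 20.15
tcp_pos: [0.6167, 0.0993, 0.1514]
tool_rot: [0.696, 0.718, 0.0, 0.0]
force: [0.5, 0.1, -2.2]
finger_gap: 0.668
gripper_force: 54.0
```

Emit:
{"op": "play_rows", "data": {"rows": [[[0, 0, 0], [-32.7, 11, 0], 1], [[0, 0, 0], [-32.7, 11, 0], 1], [[0, 0, 0], [-32.7, 11, 0], 1], [[0, 0, 0], [0, 0, 0], 1], [[0, 0, 0], [0, 0, 0], 1]]}}

```text
t: 20.57
tcp_pos: [0.6531, 0.0015, 0.1512]
tool_rot: [0.697, 0.717, 0.0, 0.0]
force: [-0.2, 0.6, -1.9]
finger_gap: 0.664
gripper_force: 54.0
```

```bash
python3 - <<'E'
from meas import *
p,cal=look('c2'); inhand('c2',sense()['tcp_pos'][2]-.0383,'yellow')
collar(p,cal,np.array([.647,.090]))
E
```

```text
c2 20.57 [0.6531 0.0015 0.1512] yawx 91.56 q6 -0.2 [-0.2  0.6 -1.9] 0.664
pts 41 offset tool xy [-1.22 -1.4 ] res 0.16
collar mean [0.6472 0.0879 0.0367] outer [0.6427 0.0822 0.0469] inner [0.6479 0.0887 0.0325] 2101
```

Emit:
{"op": "play_rows", "data": {"rows": [[[0, 0, 0], [3.9, 1, 15], 1], [[0, 0, 0], [0, 0, 30], 1], [[0, 0, 0], [0, 0, 28], 1], [[0, 0, 0], [0, 0, 9], 1], [[0, 0, 0], [0, 0, 4], 1], [[0, 0, 0], [0, 0, 3], 1], [[0, 0, 0], [0, 0, 3], 1], [[0, 0, 0], [0, 0, 0], 1]]}}

```text
t: 21.28
tcp_pos: [0.6531, 0.0086, 0.0617]
tool_rot: [0.696, 0.718, 0.0, 0.0]
force: [0.1, 0.1, -1.4]
finger_gap: 0.666
gripper_force: 54.2
```

Emit:
{"op": "play_rows", "data": {"rows": [[[0, 0, 0], [0, 0, 3], 1], [[0, 0, 0], [0, 0, 3], 1], [[0, 0, 0], [0, 0, 3], 1], [[0, 0, 0], [0, 0, 2], 1], [[0, 0, 0], [0, 0, 0], 1]]}}

```text
t: 21.7
tcp_pos: [0.6545, 0.004, 0.0564]
tool_rot: [0.695, 0.719, -0.001, 0.004]
force: [-13.0, -11.2, 34.3]
finger_gap: 0.667
gripper_force: 61.7
```

Emit:
{"op": "play_rows", "data": {"rows": [[[0, 0, 0], [-2, 0, -5], 1], [[0, 0, 0], [0, 0, 0], 1], [[0, 0, 0], [0, 0, 0], 1]]}}

```text
t: 21.95
tcp_pos: [0.6547, 0.0042, 0.0572]
tool_rot: [0.696, 0.718, 0.0, 0.002]
force: [-6.9, -5.6, 17.1]
finger_gap: 0.665
gripper_force: 59.1
```

Emit:
{"op": "play_rows", "data": {"rows": [[[0, 0, 0], [-1.5, -1, 0], 1], [[0, 0, 0], [-1, -0.5, 1], 1], [[0, 0, 0], [0, 0, 1], 1], [[0, 0, 0], [0, 0, 0], 1]]}}

```text
t: 22.28
tcp_pos: [0.6537, 0.0026, 0.0519]
tool_rot: [0.696, 0.718, 0.001, 0.002]
force: [-0.5, -2.5, 0.1]
finger_gap: 0.669
gripper_force: 56.4
```

Emit:
{"op": "play_rows", "data": {"rows": [[[0, 0, 0], [0, 0, 2], 1], [[0, 0, 0], [0, 0, 2], 1], [[0, 0, 0], [0, 0, 2], 1], [[0, 0, 0], [0, 0, 0], 1]]}}

```text
t: 22.62
tcp_pos: [0.6533, 0.0028, 0.0465]
tool_rot: [0.696, 0.718, 0.0, 0.001]
force: [-2.3, -2.4, 10.4]
finger_gap: 0.667
gripper_force: 57.8
```

Emit:
{"op": "play_rows", "data": {"rows": [[[0, 0, 0], [0, 0, -1], 0], [[0, 0, 0], [0, 0, 0], 0], [[0, 0, 0], [0, 0, 0], 0], [[0, 0, 0], [0, 0, 0], 0], [[0, 0, 0], [0, 0, 0], 0], [[0, 0, 0], [0, 0, -20], 0], [[0, 0, 0], [0, 0, -35], 0], [[0, 0, 0], [0, 0, -40], 0], [[0, 0, 0], [0, 0, -40], 0], [[0, 0, 0], [0, 0, -20], 0]]}}

```text
t: 23.45
tcp_pos: [0.6542, 0.0032, 0.2058]
tool_rot: [0.696, 0.718, 0.002, 0.003]
force: [1.0, 0.1, 0.6]
finger_gap: 1.001
gripper_force: 0.0
```

Emit:
{"op": "play_rows", "data": {"rows": [[[0, 0, 0], [24.7, -24, 0], 0], [[0, 0, 0], [24.7, -24, 0], 0], [[0, 0, 0], [24.7, -24, 0], 0], [[0, 0, 0], [24.7, -24, 0], 0], [[0, 0, 0], [24.7, -24, 0], 0], [[0, 0, 0], [24.7, -24, 0], 0], [[0, 0, 0], [24.7, -24, 0], 0], [[0, 0, 0], [24.7, -24, 0], 0], [[0, 0, 0], [24.7, -24, 0], 0], [[0, 0, 0], [24.7, -24, 0], 0], [[0, 0, 0], [24.7, -24, 0], 0], [[0, 0, 0], [24.7, -24, 0], 0]]}}

```text
t: 24.45
tcp_pos: [0.3534, 0.2915, 0.2008]
tool_rot: [0.696, 0.718, -0.0, -0.0]
force: [0.3, 0.1, -0.1]
finger_gap: 1.0
gripper_force: 0.0
```

Emit:
{"op": "play_rows", "data": {"rows": [[[0, 0, 7.05], [0, 0, 0], 0], [[0, 0, 7.05], [0, 0, 0], 0], [[0, 0, 7.05], [0, 0, 0], 0], [[0, 0, 7.05], [0, 0, 0], 0], [[0, 0, 7.05], [0, 0, 0], 0], [[0, 0, 7.05], [0, 0, 0], 0], [[0, 0, 7.05], [0, 0, 0], 0], [[0, 0, 7.05], [0, 0, 0], 0], [[0, 0, 0], [0, 0, 0], 0], [[0, 0, 0], [0, 0, 0], 0], [[0, 0, 0], [0, 0, 0], 0]]}}

```text
t: 25.37
tcp_pos: [0.3549, 0.2906, 0.2008]
tool_rot: [0.952, 0.305, -0.0, -0.0]
force: [-0.3, 0.1, -0.1]
finger_gap: 0.999
gripper_force: 0.0
```

```bash
python3 - <<'E'
from meas import *
p,cal=look('re'); jar(p,cal,'red',np.array([.413,.331]))
E
```

```text
re 25.37 [0.3549 0.2906 0.2008] yawx 35.52 q6 1.39 [-0.3  0.1 -0.1] 0.999
red axis [0.4091 0.331 ] R 0.0308 flatlen 0.037 flatdist 0.0245 yaw x -55.1 rim (array([0.4102, 0.3312]), 0.0207) cam [0.414 0.333 0.336]
```

Emit:
{"op": "play_rows", "data": {"rows": [[[0, 0, 0], [22.6, 0.6, 10], 0], [[0, 0, 0], [22.6, 0.6, 15], 0], [[0, 0, 0], [22.7, 0.6, 20], 0], [[0, 0, 0], [0, 0, 30], 0], [[0, 0, 0], [0, 0, 35], 0], [[0, 0, 0], [0, 0, 35], 0], [[0, 0, 0], [0, 0, 20], 0], [[0, 0, 0], [0, 0, 0], 0], [[0, 0, 0], [0, 0, 0], 0]]}}

```text
t: 26.17
tcp_pos: [0.4108, 0.3281, 0.0349]
tool_rot: [0.953, 0.304, -0.001, 0.0]
force: [0.0, 0.3, 1.2]
finger_gap: 1.001
gripper_force: 0.0
```

Emit:
{"op": "play_rows", "data": {"grip_force": 50, "rows": [[[0, 0, 0], [0, 0, 0], 1], [[0, 0, 0], [0, 0, 0], 1], [[0, 0, 0], [0, 0, 0], 1], [[0, 0, 0], [0, 0, 0], 1], [[0, 0, 0], [0, 0, 0], 1], [[0, 0, 0], [0, 0, 0], 1], [[0, 0, 0], [0, 0, 0], 1], [[0, 0, 0], [0, 0, 0], 1]]}}

```text
t: 26.83
tcp_pos: [0.4125, 0.3292, 0.0379]
tool_rot: [0.953, 0.304, 0.002, -0.0]
force: [-1.0, 0.2, 6.6]
finger_gap: 0.667
gripper_force: 53.5
```

```bash
python3 - <<'E'
from meas import *
p,cal=look('g4'); inhand('g4',0.,'red')
E
```

```text
g4 26.83 [0.4125 0.3292 0.0379] yawx 35.39 q6 1.41 [-1.   0.2  6.6] 0.667
pts 41 offset tool xy [-0.89 -2.58] res 0.13
```

Emit:
{"op": "play_rows", "data": {"rows": [[[0, 0, 0], [0, 0, -15], 1], [[0, 0, 0], [0, 0, -30], 1], [[0, 0, -7.05], [0, 0, -35], 1], [[0, 0, -7.05], [0, 0, -35], 1], [[0, 0, -7.05], [0, 0, 0], 1], [[0, 0, -7.05], [0, 0, 0], 1], [[0, 0, -7.05], [0, 0, 0], 1], [[0, 0, -7.05], [0, 0, 0], 1], [[0, 0, -7.05], [0, 0, 0], 1], [[0, 0, -7.05], [0, 0, 0], 1], [[0, 0, 0], [-24.6, 23.1, 0], 1], [[0, 0, 0], [-24.6, 23.1, 0], 1]]}}

```text
t: 27.88
tcp_pos: [0.4581, 0.2811, 0.1516]
tool_rot: [0.694, 0.72, 0.0, 0.0]
force: [0.9, 0.6, -1.3]
finger_gap: 0.669
gripper_force: 53.9
```

Emit:
{"op": "play_rows", "data": {"rows": [[[0, 0, 0], [-24.6, 23.1, 0], 1], [[0, 0, 0], [-24.6, 23.1, 0], 1], [[0, 0, 0], [-24.6, 23.1, 0], 1], [[0, 0, 0], [-24.6, 23.1, 0], 1], [[0, 0, 0], [-24.6, 23.1, 0], 1], [[0, 0, 0], [-24.6, 23.1, 0], 1], [[0, 0, 0], [-24.6, 23.1, 0], 1], [[0, 0, 0], [-24.6, 23.1, 0], 1], [[0, 0, 0], [0, 0, 0], 1], [[0, 0, 0], [0, 0, 0], 1], [[0, 0, 0], [0, 0, 0], 1], [[0, 0, 0], [0, 0, 0], 1]]}}

```text
t: 28.88
tcp_pos: [0.6484, 0.0906, 0.1508]
tool_rot: [0.696, 0.718, -0.0, -0.001]
force: [0.0, -0.5, -1.2]
finger_gap: 0.668
gripper_force: 54.1
```

```bash
python3 - <<'E'
from meas import *
p,cal=look('c1'); inhand('c1',sense()['tcp_pos'][2]-.0379,'red')
E
```

```text
c1 28.88 [0.6484 0.0906 0.1508] yawx 91.83 q6 -0.06 [ 0.  -0.5 -1.2] 0.668
pts 37 offset tool xy [-1.27 -2.37] res 0.14
```

Emit:
{"op": "play_rows", "data": {"rows": [[[0, 0, 0], [-0.5, 2.4, 15], 1], [[0, 0, 0], [0, 0, 30], 1], [[0, 0, 0], [0, 0, 28], 1], [[0, 0, 0], [0, 0, 9], 1], [[0, 0, 0], [0, 0, 4], 1], [[0, 0, 0], [0, 0, 3], 1], [[0, 0, 0], [0, 0, 3], 1], [[0, 0, 0], [0, 0, 0], 1], [[0, 0, 0], [0, 0, 0], 1]]}}

```text
t: 29.68
tcp_pos: [0.6531, 0.0897, 0.0604]
tool_rot: [0.696, 0.718, 0.001, 0.001]
force: [-0.7, 1.4, 0.2]
finger_gap: 0.667
gripper_force: 54.3
```

Emit:
{"op": "play_rows", "data": {"rows": [[[0, 0, 0], [0, -1.5, 2], 1], [[0, 0, 0], [0, 0, 3], 1], [[0, 0, 0], [0, 0, 3], 1], [[0, 0, 0], [0, 0, 0], 1]]}}

```text
t: 30.02
tcp_pos: [0.653, 0.0903, 0.059]
tool_rot: [0.696, 0.718, 0.003, 0.002]
force: [-9.9, 3.0, 33.7]
finger_gap: 0.663
gripper_force: 59.3
```

Emit:
{"op": "play_rows", "data": {"rows": [[[0, 0, 0], [0.5, -2, -4], 1], [[0, 0, 0], [0, 0, 0], 1], [[0, 0, 0], [0, 0, 1], 1], [[0, 0, 0], [0, 0, 0], 1]]}}

```text
t: 30.35
tcp_pos: [0.6499, 0.0902, 0.0539]
tool_rot: [0.696, 0.718, 0.001, 0.001]
force: [2.5, 4.4, 0.6]
finger_gap: 0.668
gripper_force: 54.4
```

Emit:
{"op": "play_rows", "data": {"rows": [[[0, 0, 0], [0.5, 0.5, 3], 1], [[0, 0, 0], [0, 0, 3], 1], [[0, 0, 0], [0, 0, 2], 1], [[0, 0, 0], [0, 0, 0], 1]]}}

```text
t: 30.68
tcp_pos: [0.6498, 0.0903, 0.0459]
tool_rot: [0.696, 0.718, 0.0, 0.0]
force: [0.4, 2.7, 4.6]
finger_gap: 0.662
gripper_force: 55.0
```

Red is seated too, so all four jars are racked. Release and go to look at the red cap.

Emit:
{"op": "play_rows", "data": {"rows": [[[0, 0, 0], [0, 0, -1], 0], [[0, 0, 0], [0, 0, 0], 0], [[0, 0, 0], [0, 0, 0], 0], [[0, 0, 0], [0, 0, 0], 0], [[0, 0, 0], [0, 0, 0], 0], [[0, 0, 0], [0, 0, -20], 0], [[0, 0, 0], [0, 0, -35], 0], [[0, 0, 0], [0, 0, -40], 0], [[0, 0, 0], [0, 0, -40], 0], [[0, 0, 0], [0, 0, -20], 0]]}}

```text
t: 31.52
tcp_pos: [0.6514, 0.09, 0.207]
tool_rot: [0.696, 0.718, 0.002, 0.003]
force: [0.7, 0.1, 1.1]
finger_gap: 1.003
gripper_force: 0.0
```

Emit:
{"op": "play_rows", "data": {"rows": [[[0, 0, 0], [14.5, -23.6, 0], 0], [[0, 0, 0], [14.5, -23.6, 0], 0], [[0, 0, 0], [14.5, -23.6, 0], 0], [[0, 0, 0], [14.5, -23.6, 0], 0], [[0, 0, 0], [14.5, -23.6, 0], 0], [[0, 0, 0], [14.5, -23.6, 0], 0], [[0, 0, 0], [14.5, -23.6, 0], 0]]}}

```text
t: 32.1
tcp_pos: [0.4795, 0.1868, 0.2018]
tool_rot: [0.696, 0.718, -0.0, -0.0]
force: [0.1, -0.2, -0.4]
finger_gap: 0.995
gripper_force: 0.0
```

Emit:
{"op": "play_rows", "data": {"rows": [[[0, 0, -7], [0, 0, 0], 0], [[0, 0, -7], [0, 0, 0], 0], [[0, 0, -7], [0, 0, 0], 0], [[0, 0, -7], [0, 0, 0], 0], [[0, 0, -7], [0, 0, 0], 0], [[0, 0, -7], [0, 0, 0], 0], [[0, 0, -7], [0, 0, 0], 0], [[0, 0, -7], [0, 0, 0], 0], [[0, 0, -7], [0, 0, 0], 0], [[0, 0, -7], [0, 0, 0], 0], [[0, 0, 0], [0, 0, 0], 0], [[0, 0, 0], [0, 0, 0], 0]]}}

```text
t: 33.1
tcp_pos: [0.4809, 0.1864, 0.2018]
tool_rot: [0.16, 0.987, -0.0, -0.0]
force: [-0.6, -0.7, -0.1]
finger_gap: 1.001
gripper_force: 0.0
```

```bash
cat >> meas.py <<'E'
def cap(p,cal,col,near=None,zt=.031,rmax=.06):
    m=mask(p,col,100,40); bl=[b for b in blobs(m,300)]
    best=None
    for a,ce,bb,mm in bl:
        c=onplane(cal,ce,zt,1)[0,:2]
        if near is not None and np.linalg.norm(c-near)>rmax: continue
        vv,uu=np.nonzero(mm);P=onplane(cal,np.c_[uu,vv],zt,1)[:,:2].astype(np.float32)
        H=cv2.convexHull(P)[:,0]; cc,r=cv2.minEnclosingCircle(H)
        hv=cv2.cvtColor(p,cv2.COLOR_RGB2HSV); hull=cv2.convexHull(np.c_[uu,vv].astype(np.int32))
        f=np.zeros(m.shape,np.uint8);cv2.fillConvexPoly(f,hull,1)
        w=(f>0)&(hv[...,1]<90)&(hv[...,2]>150); vv,uu=np.nonzero(w);W=onplane(cal,np.c_[uu,vv],zt,1)[:,:2].astype(np.float32)
        (bc,bs,_)=cv2.minAreaRect(W); e=np.linalg.eigh(np.cov(W.T))[1][:,1]
        print(col,'circle',np.round(cc,4),round(r,4),'hullbox',(H.min(0)+H.max(0)).round(4)/2,'bar ctr',np.round(bc,4),'size',np.round(bs,4),'yaw',np.degrees(np.arctan2(e[1],e[0])).round(1)%180)
E
python3 - <<'E'
from meas import *
p,cal=look('cr'); cap(p,cal,'red',np.array([.414,.208]))
d,c2=snapshot('top')[0],get_calibration('top')
# second view: bar centre triangulated
m=mask(d,'red',100,40)
for a,ce,b,mm in blobs(m,150): print('top',ce,a,onplane(c2,ce,.031)[0].round(4))
E
```

```text
cr 33.1 [0.4809 0.1864 0.2018] yawx 161.6 q6 -1.1 [-0.6 -0.7 -0.1] 1.001
red circle [0.4111 0.2074] 0.031 hullbox [0.4112  0.20735] bar ctr [0.4215 0.2073] size [0.0616 0.0417] yaw 69.4
```

```bash
sed -i "s/w=(f>0)/f=cv2.erode(f,np.ones((7,7),np.uint8)); w=(f>0)/" meas.py; python3 - <<'E'
from meas import *
p,cal=load('cr'); cap(p,cal,'red',np.array([.414,.208]))
p,cal=load('A'); cap(p,cal,'red',np.array([.414,.208]))
E
```

```text
red circle [0.4111 0.2074] 0.031 hullbox [0.4112  0.20735] bar ctr [0.4113 0.2073] size [0.0452 0.006 ] yaw 67.4
red circle [0.4135 0.209 ] 0.034 hullbox [0.41335 0.2087 ] bar ctr [0.411 0.207] size [0.0459 0.0064] yaw 67.2
```

Emit:
{"op": "play_rows", "data": {"rows": [[[0, 0, 4.2], [0, 0, 0], 0], [[0, 0, 0], [24.2, -2.5, 10], 0], [[0, 0, 0], [24.2, -2.5, 20], 0], [[0, 0, 0], [24.1, -2.4, 30], 0], [[0, 0, 0], [0, 0, 35], 0], [[0, 0, 0], [0, 0, 35], 0], [[0, 0, 0], [0, 0, 32], 0], [[0, 0, 0], [0, 0, 25], 0], [[0, 0, 0], [0, 0, 0], 0], [[0, 0, 0], [0, 0, 0], 0]]}}

```text
t: 34.03
tcp_pos: [0.4105, 0.2071, 0.014]
tool_rot: [0.195, 0.981, -0.001, -0.001]
force: [-0.6, 0.8, -0.2]
finger_gap: 1.002
gripper_force: 0.0
```

Emit:
{"op": "play_rows", "data": {"grip_force": 60, "rows": [[[0, 0, 0], [0, 0, 0], 1], [[0, 0, 0], [0, 0, 0], 1], [[0, 0, 0], [0, 0, 0], 1], [[0, 0, 0], [0, 0, 0], 1], [[0, 0, 0], [0, 0, 0], 1], [[0, 0, 0], [0, 0, 0], 1], [[0, 0, 0], [0, 0, 0], 1], [[0, 0, 0], [0, 0, 0], 1]]}}

```text
t: 34.7
tcp_pos: [0.4124, 0.2076, 0.0171]
tool_rot: [0.195, 0.981, 0.001, 0.002]
force: [-0.4, -0.4, 7.3]
finger_gap: 0.707
gripper_force: 63.8
```

```bash
python3 - <<'E'
from meas import *
p,cal=look('h1')
E
```

```text
h1 34.7 [0.4124 0.2076 0.0171] yawx 157.56 q6 -0.96 [-0.4 -0.4  7.3] 0.707
```

View pics/h1.png

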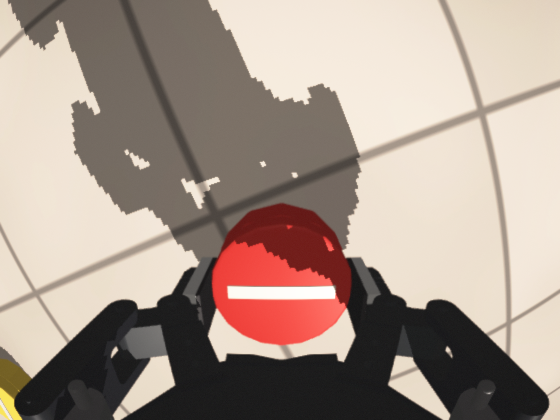

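The cap is gripped with its bar level, at about (281,292), i.e. along the jaw line. Carry it to hover beside pocket 1's jar.

Emit:
{"op": "play_rows", "data": {"rows": [[[0, 0, 0], [0, 0, -20], 1], [[0, 0, 0], [0, 0, -35], 1], [[0, 0, 5.7], [0, 0, -40], 1], [[0, 0, 0], [0, 0, -40], 1], [[0, 0, 0], [-33.2, 0.6, 0], 1], [[0, 0, 0], [-33.2, 0.6, 0], 1], [[0, 0, 0], [-33.2, 0.6, 0], 1], [[0, 0, 0], [-33.2, 0.6, 0], 1], [[0, 0, 0], [-33.2, 0.6, 0], 1], [[0, 0, 0], [-33.2, 0.6, 0], 1], [[0, 0, 0], [-33.2, 0.6, 0], 1], [[0, 0, 0], [-33.2, 0.6, 0], 1]]}}

```text
t: 35.75
tcp_pos: [0.6489, 0.0855, 0.1517]
tool_rot: [0.243, 0.97, 0.0, 0.001]
force: [0.3, 1.2, -1.0]
finger_gap: 0.704
gripper_force: 64.9
```

Emit:
{"op": "play_rows", "data": {"rows": [[[0, 0, 0], [-33.2, 0.6, 0], 1], [[0, 0, 0], [-33.2, 0.6, 0], 1], [[0, 0, 0], [0, 0, 0], 1], [[0, 0, 0], [0, 0, 0], 1], [[0, 0, 0], [0, 0, 0], 1], [[0, 0, 0], [0, 0, 0], 1]]}}

```text
t: 36.25
tcp_pos: [0.7052, 0.057, 0.1503]
tool_rot: [0.243, 0.97, -0.0, -0.001]
force: [-0.7, 0.5, -0.8]
finger_gap: 0.702
gripper_force: 64.9
```

```bash
cat >> meas.py <<'E'
def neck(p,cal,near,z=.094):
    "rim: cream ring outer radius 18 around grey plate; circle fit of its outer edge"
    h=cv2.cvtColor(p,cv2.COLOR_RGB2HSV)
    m=cv2.inRange(h,(8,12,140),(45,110,255)); vv,uu=np.nonzero(m)
    Q=onplane(cal,np.c_[uu,vv],z,1)[:,:2]
    c=np.array(near,float)
    for k in range(8):
        d=np.linalg.norm(Q-c,axis=1); S=Q[(d>.0135)&(d<.0195)]
        c=least_squares(lambda v:np.linalg.norm(S-v,axis=1)-.0168,c,loss='soft_l1',f_scale=.001).x
    print('neck',c.round(4),len(S),'spread',np.std(np.linalg.norm(S-c,axis=1)).round(4)); return c
def caphand(p,cal,col,zt):
    s=sense();Rt=R.from_quat(s['tool_rot'])
    m=mask(p,col,100,40);m[:200]=0;m[:,:200]=0;m[:,360:]=0
    vv,uu=np.nonzero(m);hull=cv2.convexHull(np.c_[uu,vv].astype(np.int32));f=np.zeros(m.shape,np.uint8);cv2.fillConvexPoly(f,hull,1)
    f=cv2.erode(f,np.ones((7,7),np.uint8));h=cv2.cvtColor(p,cv2.COLOR_RGB2HSV)
    w=(f>0)&(h[...,1]<90)&(h[...,2]>120);vv,uu=np.nonzero(w);W=onplane(cal,np.c_[uu,vv],zt,1)
    L=(Rt.inv().apply(W-s['tcp_pos'])[:,:2]*1e3).astype(np.float32);bc,bs,_=cv2.minAreaRect(L);e=np.linalg.eigh(np.cov(L.T))[1][:,1]
    print('bar in hand, tool xy mm',np.round(bc,2),'size',np.round(bs,1),'angle from tool y',np.degrees(np.arctan2(-e[0]*np.sign(e[1]),abs(e[1]))).round(1)); return np.array(bc)
def goto(c,off,yawx):
    s=sense();t=np.radians(yawx);tx=np.array([np.cos(t),np.sin(t)]);ty=np.array([np.sin(t),-np.cos(t)])
    q=np.array(c)-off[0]/1e3*tx-off[1]/1e3*ty; d=q-s['tcp_pos'][:2]
    print('TCP target',q.round(4),'shift tool x,y mm',(np.array([d@tx,d@ty])*1e3).round(1))
E
python3 - <<'E'
from meas import *
p,cal=load('h1'); s=sense()
p,cal=look('n1'); zt=s['tcp_pos'][2]-.0171+.031
o=caphand(p,cal,'red',zt); c=neck(p,cal,(.6468,.0892)); goto(c,o,151.8)
c=neck(p,cal,(.6503,.004))
E
```

```text
n1 36.25 [0.7052 0.057  0.1503] yawx 151.91 q6 -1.16 [-0.7  0.5 -0.8] 0.702
bar in hand, tool xy mm [-0.05 -0.33] size [ 6.7 46.5] angle from tool y 0.1
neck [0.6422 0.0911] 265 spread 0.0014
TCP target [0.6423 0.0914] shift tool x,y mm [71.7  0.5]
neck [0.6528 0.0037] 875 spread 0.0016
```

View pics/n1.png

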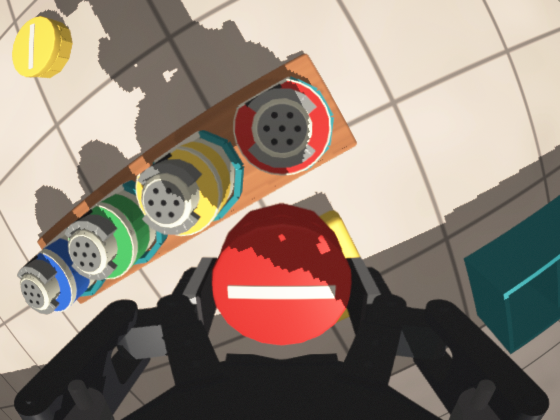

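The cap's bar is centred in hand. The arm's shadow spoils the rim mask on red, so I'll use the sifter holes instead (centre hole at about (283,128)).

```bash
cat >> meas.py <<'E'
def holes(p,cal,near,z=.094):
    g=cv2.cvtColor(p,cv2.COLOR_RGB2GRAY); bh=cv2.morphologyEx(cv2.resize(g,None,fx=4,fy=4,interpolation=cv2.INTER_CUBIC),cv2.MORPH_BLACKHAT,cv2.getStructuringElement(2,(41,41)))
    Q=[]
    n,l,st,ce=cv2.connectedComponentsWithStats((bh>18).astype(np.uint8))
    for i in range(1,n):
        if 40<st[i,4]<900:
            uv=(ce[i]+.5)/4-.5; q=onplane(cal,uv,z,1)[0,:2]
            if np.linalg.norm(q-near)<.02: Q.append(q)
    Q=np.array(Q); c=np.median(Q,0)
    for k in range(5): # central hole + ring of equal radius
        d=np.linalg.norm(Q-c,axis=1); S=Q[d<.0145]; i=np.linalg.norm(S-c,axis=1).argmin(); c=S[i]*.5+(S.min(0)+S.max(0))/4
    print('holes',len(S),'centre',c.round(4),'centre hole',S[i].round(4),'radii mm',np.sort(np.linalg.norm(S-S[i],axis=1)*1e3).round(1)); return S[i]
E
python3 - <<'E'
from meas import *
p,cal=load('n1'); s=sense()
o=caphand(p,cal,'red',s['tcp_pos'][2]-.0171+.031)
c=holes(p,cal,np.array([.6455,.0895])); goto(c,o,151.8); print(onplane(cal,(283,128.5),.094,1))
for q in((.651,.004),(.653,-.08)): holes(p,cal,np.array(q))
E
```

```text
bar in hand, tool xy mm [-0.07 -0.33] size [ 6.7 46.6] angle from tool y 0.1
holes 9 centre [0.6518 0.0966] centre hole [0.6514 0.0961] radii mm [ 0.   6.9  7.4  8.7  9.1  9.1  9.1 10.4 11. ]
TCP target [0.6514 0.0964] shift tool x,y mm [66.   9.2]
[[0.64761177 0.08872947 0.094     ]]
holes 6 centre [6.509e-01 3.000e-04] centre hole [6.509e-01 3.000e-04] radii mm [0.  8.8 8.9 8.9 9.1 9.1]
holes 7 centre [ 0.652  -0.0807] centre hole [ 0.6521 -0.0806] radii mm [0.  9.  9.  9.1 9.1 9.1 9.1]
```

Emit:
{"op": "play_rows", "data": {"rows": [[[0, 0, 0], [22, 0.5, 0], 1], [[0, 0, 0], [22, 0.5, 0], 1], [[0, 0, 0], [22, 0, 0], 1], [[0, 0, 0], [0, 0, 15], 1], [[0, 0, 0], [0, 0, 15], 1], [[0, 0, 0], [0, 0, 5], 1], [[0, 0, 0], [0, 0, 0], 1], [[0, 0, 0], [0, 0, 0], 1], [[0, 0, 0], [0, 0, 0], 1]]}}

```text
t: 37.05
tcp_pos: [0.6496, 0.0881, 0.1157]
tool_rot: [0.243, 0.97, 0.0, 0.001]
force: [0.3, 0.5, -0.3]
finger_gap: 0.702
gripper_force: 64.9
```

Emit:
{"op": "play_rows", "data": {"rows": [[[0, 0, 0], [2, 0, 2], 1], [[0, 0, 0], [0, 0, 4], 1], [[0, 0, 0], [0, 0, 4], 1], [[0, 0, 0], [0, 0, 3], 1], [[0, 0, 0], [0, 0, 0], 1], [[0, 0, 0], [0, 0, 0], 1]]}}

```text
t: 37.55
tcp_pos: [0.6471, 0.089, 0.1013]
tool_rot: [0.243, 0.97, -0.0, -0.0]
force: [0.4, 0.2, -0.4]
finger_gap: 0.701
gripper_force: 64.9
```

Emit:
{"op": "play_rows", "data": {"rows": [[[0, 0, 0], [0, 0, 3], 1], [[0, 0, 0], [0, 0, 3], 1], [[0, 0, 0], [0, 0, 3], 1], [[0, 0, 0], [0, 0, 0], 1], [[0, 0, 0], [0, 0, 0], 1]]}}

```text
t: 37.97
tcp_pos: [0.6481, 0.089, 0.0941]
tool_rot: [0.243, 0.97, 0.0, 0.001]
force: [-1.8, -0.3, 8.0]
finger_gap: 0.703
gripper_force: 65.6
```

Emit:
{"op": "play_rows", "data": {"rows": [[[0, 0, 0], [0, 0, 2], 1], [[0, 0, 0], [0, 0, 0], 1], [[0, 0, 7], [0, 0, 0], 1], [[0, 0, 7], [0, 0, 0], 1], [[0, 0, 7], [0, 0, 0], 1], [[0, 0, 0], [0, 0, 0], 1]]}}

```text
t: 38.47
tcp_pos: [0.6489, 0.0889, 0.093]
tool_rot: [0.418, 0.909, 0.001, 0.002]
force: [-0.5, -0.8, 8.6]
finger_gap: 0.699
gripper_force: 65.8
```

Emit:
{"op": "play_rows", "data": {"rows": [[[0, 0, 7], [0, 0, 0], 1], [[0, 0, 7], [0, 0, 0], 1], [[0, 0, 7], [0, 0, 0], 1], [[0, 0, 7], [0, 0, 0], 1], [[0, 0, 6], [0, 0, 0], 1], [[0, 0, 6], [0, 0, 0], 1], [[0, 0, 0], [0, 0, 0], 1], [[0, 0, 0], [0, 0, 0], 1]]}}

```text
t: 39.13
tcp_pos: [0.6492, 0.0884, 0.093]
tool_rot: [0.702, 0.712, 0.001, 0.002]
force: [0.2, -0.8, 9.2]
finger_gap: 0.7
gripper_force: 65.9
```

```bash
python3 - <<'E'
from meas import *
p,cal=look('l1');s=sense();print(s['tcp_pos'][2],s['ft_torque']); caphand(p,cal,'red',s['tcp_pos'][2]-.0171+.031)
E
```

```text
l1 39.13 [0.6492 0.0884 0.093 ] yawx 90.87 q6 -0.05 [ 0.2 -0.8  9.2] 0.7
0.093004302650492 [-0.24411312  0.13563504 -0.0034183 ]
bar in hand, tool xy mm [18.08  0.09] size [42.9 46.3] angle from tool y -32.5
```

Emit:
{"op": "play_rows", "data": {"rows": [[[0, 0, 3], [0, 0, 0], 1], [[0, 0, 0], [0, 0, 0], 1], [[0, 0, 0], [0, 0, -2], 1], [[0, 0, 0], [0, 0, -2], 1], [[0, 0, 0], [0, 0, -2], 1], [[0, 0, 0], [0, 0, 0], 1], [[0, 0, 0], [0, 0, 0], 1]]}}

```text
t: 39.77
tcp_pos: [0.6485, 0.0889, 0.0972]
tool_rot: [0.72, 0.694, 0.001, 0.001]
force: [1.6, -1.3, 4.0]
finger_gap: 0.706
gripper_force: 65.6
```

Emit:
{"op": "play_rows", "data": {"rows": [[[0, 0, 0], [0, 0, -2], 1], [[0, 0, 0], [0, 0, -2], 1], [[0, 0, 0], [0, 0, 0], 1], [[0, 0, 0], [0, 0, 0], 1]]}}

```text
t: 40.1
tcp_pos: [0.6476, 0.0893, 0.1004]
tool_rot: [0.72, 0.694, 0.0, 0.0]
force: [3.4, -1.4, -3.5]
finger_gap: 0.702
gripper_force: 65.3
```

The pull is held by the lugs, so it's locked. Lower, release and go up to verify.

Emit:
{"op": "play_rows", "data": {"rows": [[[0, 0, 0], [0, 0, 2], 1], [[0, 0, 0], [0, 0, 2], 1], [[0, 0, 0], [0, 0, 0], 0], [[0, 0, 0], [0, 0, 0], 0], [[0, 0, 0], [0, 0, 0], 0], [[0, 0, 0], [0, 0, 0], 0], [[0, 0, 0], [0, 0, 0], 0], [[0, 0, 0], [0, 0, -20], 0], [[0, 0, 0], [0, 0, -40], 0], [[0, 0, 0], [0, 0, -40], 0], [[0, 0, 0], [-35, 0, 0], 0], [[0, 0, 0], [-35, 0, 0], 0]]}}

```text
t: 41.1
tcp_pos: [0.6465, 0.0201, 0.2007]
tool_rot: [0.719, 0.695, 0.002, 0.003]
force: [0.1, 0.5, -0.3]
finger_gap: 1.002
gripper_force: 0.0
```

Emit:
{"op": "play_rows", "data": {"rows": [[[0, 0, 0], [0, 0, 0], 0], [[0, 0, 0], [0, 0, 0], 0]]}}

```text
t: 41.27
tcp_pos: [0.6444, 0.0173, 0.1971]
tool_rot: [0.721, 0.693, -0.0, -0.0]
force: [-0.2, 0.0, 0.1]
finger_gap: 1.003
gripper_force: 0.0
```

```bash
python3 - <<'E'
from meas import *
p,cal=look('v1'); cap(p,cal,'red',np.array([.647,.089]),.111)
for q in((.6505,.004),(.653,-.08)): holes(p,cal,np.array(q))
B=np.load('B.npz'); p2,c2=load('B'); cap(p2,c2,'yellow',np.array([.451,-.08]))
E
```

```text
v1 41.27 [0.6444 0.0173 0.1971] yawx 87.68 q6 -0.11 [-0.2  0.   0.1] 1.003
red circle [0.6488 0.0901] 0.0309 hullbox [0.64885 0.0901 ] bar ctr [0.6492 0.0903] size [0.0059 0.0459] yaw 178.5
holes 7 centre [6.508e-01 6.000e-04] centre hole [6.508e-01 5.000e-04] radii mm [0.  8.8 8.8 9.  9.  9.  9.1]
holes 7 centre [ 0.652  -0.0803] centre hole [ 0.6519 -0.0804] radii mm [0.  9.  9.  9.1 9.1 9.2 9.2]
yellow circle [ 0.4505 -0.0795] 0.0324 hullbox [ 0.45035 -0.07945] bar ctr [ 0.4485 -0.0777] size [0.006  0.0461] yaw 152.9
```

View pics/v1.png

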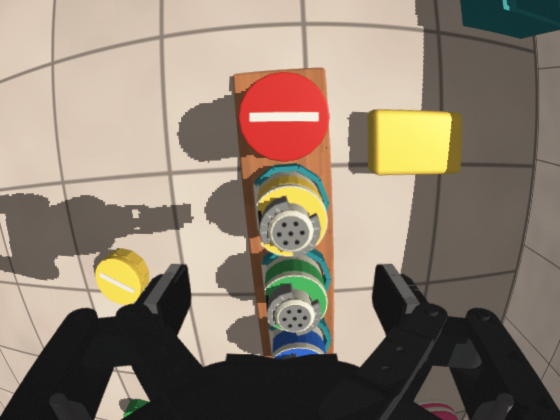

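Red is locked: radius 31 mm at z = 111 mm, bar at 178.5°. On to the yellow cap (bar yaw about 153°).

Emit:
{"op": "play_rows", "data": {"rows": [[[0, 0, 6.2], [0, 0, 0], 0], [[0, 0, 6.2], [0, 0, 0], 0], [[0, 0, 6.2], [0, 0, 0], 0], [[0, 0, 6.2], [0, 0, 0], 0], [[0, 0, 0], [-30.7, -16.3, 0], 0], [[0, 0, 0], [-30.7, -16.3, 0], 0], [[0, 0, 0], [-30.7, -16.3, 0], 0], [[0, 0, 0], [-30.7, -16.3, 0], 0], [[0, 0, 0], [-30.7, -16.3, 0], 0], [[0, 0, 0], [-30.7, -16.3, 0], 0], [[0, 0, 0], [-30.7, -16.3, 0], 0], [[0, 0, 0], [-30.7, -16.3, 0], 0]]}}

```text
t: 42.32
tcp_pos: [0.4159, -0.1401, 0.1966]
tool_rot: [0.852, 0.524, -0.0, -0.0]
force: [-0.4, -0.4, -0.4]
finger_gap: 1.005
gripper_force: 0.0
```

Emit:
{"op": "play_rows", "data": {"rows": [[[0, 0, 0], [0, 0, 0], 0], [[0, 0, 0], [0, 0, 0], 0], [[0, 0, 0], [0, 0, 0], 0]]}}

```text
t: 42.57
tcp_pos: [0.418, -0.1404, 0.1969]
tool_rot: [0.852, 0.523, 0.0, 0.0]
force: [-0.4, 0.4, 1.0]
finger_gap: 0.997
gripper_force: 0.0
```

```bash
python3 - <<'E'
from meas import *
p,cal=look('cy'); cap(p,cal,'yellow',np.array([.449,-.078])); goto((.449,-.078),(0,0),62.9)
E
```

```text
cy 42.57 [ 0.418  -0.1404  0.1969] yawx 63.09 q6 -0.11 [-0.4  0.4  1. ] 0.997
yellow circle [ 0.4492 -0.0781] 0.0309 hullbox [ 0.44915 -0.0781 ] bar ctr [ 0.449  -0.0782] size [0.0048 0.0449] yaw 153.1
TCP target [ 0.449 -0.078] shift tool x,y mm [69.4 -1. ]
```

Emit:
{"op": "play_rows", "data": {"rows": [[[0, 0, 0], [23.1, -0.3, 10], 0], [[0, 0, 0], [23.1, -0.3, 20], 0], [[0, 0, 0], [23.1, -0.3, 30], 0], [[0, 0, 0], [0, 0, 35], 0], [[0, 0, 0], [0, 0, 35], 0], [[0, 0, 0], [0, 0, 32], 0], [[0, 0, 0], [0, 0, 20], 0], [[0, 0, 0], [0, 0, 0], 0], [[0, 0, 0], [0, 0, 0], 0]]}}

```text
t: 43.37
tcp_pos: [0.4481, -0.0775, 0.0137]
tool_rot: [0.852, 0.524, -0.001, -0.001]
force: [0.5, 0.0, -0.4]
finger_gap: 1.004
gripper_force: 0.0
```

Emit:
{"op": "play_rows", "data": {"grip_force": 60, "rows": [[[0, 0, 0], [0, 0, 0], 1], [[0, 0, 0], [0, 0, 0], 1], [[0, 0, 0], [0, 0, 0], 1], [[0, 0, 0], [0, 0, 0], 1], [[0, 0, 0], [0, 0, 0], 1], [[0, 0, 0], [0, 0, 0], 1], [[0, 0, 0], [0, 0, 0], 1], [[0, 0, 0], [0, 0, 0], 1]]}}

```text
t: 44.03
tcp_pos: [0.449, -0.0788, 0.0167]
tool_rot: [0.852, 0.523, 0.001, 0.002]
force: [1.3, 2.1, 6.1]
finger_gap: 0.701
gripper_force: 64.2
```

Emit:
{"op": "play_rows", "data": {"rows": [[[0, 0, 0], [0, 0, -20], 1], [[0, 0, 0], [0, 0, -35], 1], [[0, 0, -6.83], [0, 0, -40], 1], [[0, 0, -6.83], [0, 0, -40], 1], [[0, 0, -6.83], [0, 0, 0], 1], [[0, 0, -6.83], [0, 0, 0], 1], [[0, 0, -6.83], [0, 0, 0], 1], [[0, 0, -6.83], [0, 0, 0], 1], [[0, 0, -6.83], [0, 0, 0], 1], [[0, 0, -6.83], [0, 0, 0], 1], [[0, 0, -6.83], [0, 0, 0], 1], [[0, 0, -6.83], [0, 0, 0], 1]]}}

```text
t: 45.03
tcp_pos: [0.4478, -0.0787, 0.1509]
tool_rot: [0.409, 0.912, -0.0, 0.001]
force: [0.3, -0.2, -0.3]
finger_gap: 0.702
gripper_force: 65.0
```

Emit:
{"op": "play_rows", "data": {"rows": [[[0, 0, -6.83], [0, 0, 0], 1], [[0, 0, -6.83], [0, 0, 0], 1], [[0, 0, -6.83], [0, 0, 0], 1], [[0, 0, 0], [-26.2, 21, 0], 1], [[0, 0, 0], [-26.2, 21, 0], 1], [[0, 0, 0], [-26.2, 21, 0], 1], [[0, 0, 0], [-26.2, 21, 0], 1], [[0, 0, 0], [-26.2, 21, 0], 1], [[0, 0, 0], [-26.2, 21, 0], 1], [[0, 0, 0], [-26.2, 21, 0], 1], [[0, 0, 0], [-26.2, 21, 0], 1], [[0, 0, 0], [0, 0, 0], 1]]}}

```text
t: 46.03
tcp_pos: [0.7184, -0.0285, 0.1515]
tool_rot: [0.242, 0.97, 0.001, 0.005]
force: [1.4, -0.9, -0.5]
finger_gap: 0.702
gripper_force: 65.1
```

Emit:
{"op": "play_rows", "data": {"rows": [[[0, 0, 0], [0, 0, 0], 1], [[0, 0, 0], [0, 0, 0], 1], [[0, 0, 0], [0, 0, 0], 1]]}}

```text
t: 46.28
tcp_pos: [0.7102, -0.0294, 0.1501]
tool_rot: [0.243, 0.97, -0.0, -0.001]
force: [-0.1, 0.1, -0.7]
finger_gap: 0.703
gripper_force: 65.1
```

```bash
python3 - <<'E'
from meas import *
p,cal=look('n2'); s=sense()
o=caphand(p,cal,'yellow',s['tcp_pos'][2]-.0167+.031)
c=holes(p,cal,np.array([.6505,.003])); neck(p,cal,(.651,.003)); goto(c,o,151.8); holes(p,cal,np.array([.653,-.08]))
E
```

```text
n2 46.28 [ 0.7102 -0.0294  0.1501] yawx 151.85 q6 -1.28 [-0.1  0.1 -0.7] 0.703
bar in hand, tool xy mm [18.34  2.92] size [43.2 52.5] angle from tool y -48.9
holes 9 centre [0.6545 0.0069] centre hole [0.655  0.0094] radii mm [ 0.   8.6  9.1  9.1  9.1  9.4 11.6 15.7 15.8]
neck [0.646  0.0054] 215 spread 0.0013
TCP target [ 0.6698 -0.0019] shift tool x,y mm [48.8  5.2]
holes 8 centre [ 0.649  -0.0795] centre hole [ 0.6481 -0.0788] radii mm [ 0.   4.1  5.4  6.6  9.3  9.6 12.4 13. ]
```

I've used up the picture views, so from here I'll make the numeric detectors robust: score the hole pattern and restrict the bar region.

```bash
cat >> meas.py <<'E'
def holes(p,cal,near,z=.094):
    g=cv2.cvtColor(p,cv2.COLOR_RGB2GRAY); bh=cv2.morphologyEx(cv2.resize(g,None,fx=4,fy=4,interpolation=cv2.INTER_CUBIC),cv2.MORPH_BLACKHAT,cv2.getStructuringElement(2,(41,41)))
    best=(0,)
    for th in (12,18,25,35):
        n,l,st,ce=cv2.connectedComponentsWithStats((bh>th).astype(np.uint8))
        k=[i for i in range(1,n) if 30<st[i,4]<900]
        Q=onplane(cal,(ce[k]+.5)/4-.5,z,1)[:,:2]; Q=Q[np.linalg.norm(Q-near,axis=1)<.025]
        for q in Q:
            d=np.linalg.norm(Q-q,axis=1); S=Q[np.abs(d-.009)<.0007]
            if np.linalg.norm(q-near)<.009 and len(S)>best[0]:
                r=least_squares(lambda v:np.linalg.norm(S-v,axis=1)-.009,q,loss='soft_l1',f_scale=.0005).x if len(S)>2 else q
                best=(len(S),r,q,th)
    print('holes',best); return best[1] if best[0]>3 else None
def caphand(p,cal,zt):
    s=sense();Rt=R.from_quat(s['tool_rot']);h=cv2.cvtColor(p,cv2.COLOR_RGB2HSV)
    w=((h[...,1]<90)&(h[...,2]>110)).astype(np.uint8);w[:265]=0;w[325:]=0;w[:,:212]=0;w[:,350:]=0
    for a,ce,bb,mm in sorted(blobs(w,200),key=lambda b:-b[0])[:3]:
        vv,uu=np.nonzero(mm);W=onplane(cal,np.c_[uu,vv],zt,1)
        L=(Rt.inv().apply(W-s['tcp_pos'])[:,:2]*1e3).astype(np.float32);bc,bs,_=cv2.minAreaRect(L);e=np.linalg.eigh(np.cov(L.T))[1][:,1]
        print('bar',a,np.round(bc,2),'size',np.round(bs,1),'angle from tool y',np.degrees(np.arctan2(-e[0]*np.sign(e[1]),abs(e[1]))).round(1))
E
python3 - <<'E'
from meas import *
p,cal=load('n2'); s=sense()
caphand(p,cal,s['tcp_pos'][2]-.0167+.031)
c=holes(p,cal,np.array([.6505,.003]));  holes(p,cal,np.array([.653,-.08]))
if c is not None: goto(c,(0,0),151.8)
p,cal=load('n1'); holes(p,cal,np.array([.647,.089]));holes(p,cal,np.array([.651,.003]))
E
```

```text
bar 1362 [-0.06 -0.16] size [ 6.5 46.5] angle from tool y 0.1
holes (6, array([0.65074827, 0.00134104]), array([0.65074804, 0.001352  ]), 12)
holes (6, array([ 0.65200574, -0.07997395]), array([ 0.65198607, -0.08005001]), 25)
TCP target [0.6507 0.0013] shift tool x,y mm [67.1 -0.9]
holes (6, array([0.64701477, 0.08813976]), array([0.64701421, 0.08815817]), 12)
holes (5, array([6.50834679e-01, 3.84278853e-04]), array([6.50879232e-01, 3.22400890e-04]), 12)
```

Emit:
{"op": "play_rows", "data": {"rows": [[[0, 0, 0], [22.3, -0.2, 0], 1], [[0, 0, 0], [22.3, -0.2, 0], 1], [[0, 0, 0], [22.3, -0.2, 0], 1], [[0, 0, 0], [0, 0, 15], 1], [[0, 0, 0], [0, 0, 15], 1], [[0, 0, 0], [0, 0, 4], 1], [[0, 0, 0], [0, 0, 0], 1], [[0, 0, 0], [0, 0, 0], 1], [[0, 0, 0], [0, 0, 0], 1]]}}

```text
t: 47.08
tcp_pos: [0.6532, 0.0013, 0.1167]
tool_rot: [0.243, 0.97, 0.0, 0.001]
force: [-1.2, -0.3, -1.0]
finger_gap: 0.7
gripper_force: 65.1
```

Emit:
{"op": "play_rows", "data": {"rows": [[[0, 0, 0], [2, -0.9, 3], 1], [[0, 0, 0], [0, 0, 4], 1], [[0, 0, 0], [0, 0, 4], 1], [[0, 0, 0], [0, 0, 3], 1], [[0, 0, 0], [0, 0, 0], 1], [[0, 0, 0], [0, 0, 0], 1]]}}

```text
t: 47.58
tcp_pos: [0.6502, 0.0019, 0.1014]
tool_rot: [0.243, 0.97, -0.0, -0.0]
force: [0.5, -0.2, -1.5]
finger_gap: 0.699
gripper_force: 65.1
```

Lugs are in the gaps without contact. Press and turn.

Emit:
{"op": "play_rows", "data": {"rows": [[[0, 0, 0], [0, 0, 3], 1], [[0, 0, 0], [0, 0, 3], 1], [[0, 0, 0], [0, 0, 3], 1], [[0, 0, 0], [0, 0, 2], 1], [[0, 0, 0], [0, 0, 0], 1], [[0, 0, 0], [0, 0, 0], 1]]}}

```text
t: 48.08
tcp_pos: [0.6518, 0.0027, 0.0929]
tool_rot: [0.243, 0.97, 0.001, 0.002]
force: [-0.4, 2.2, 9.2]
finger_gap: 0.703
gripper_force: 66.3
```

Emit:
{"op": "play_rows", "data": {"rows": [[[0, 0, 7], [0, 0, 0.3], 1], [[0, 0, 7], [0, 0, 0], 1], [[0, 0, 7], [0, 0, 0], 1], [[0, 0, 7], [0, 0, 0], 1], [[0, 0, 7], [0, 0, 0], 1], [[0, 0, 7], [0, 0, 0], 1], [[0, 0, 7], [0, 0, 0], 1], [[0, 0, 7], [0, 0, 0], 1], [[0, 0, 6], [0, 0, 0], 1], [[0, 0, 2], [0, 0, 0], 1], [[0, 0, 0], [0, 0, 0], 1], [[0, 0, 0], [0, 0, 0], 1]]}}

```text
t: 49.08
tcp_pos: [0.652, 0.0019, 0.0926]
tool_rot: [0.72, 0.694, 0.001, 0.002]
force: [-0.4, 0.9, 8.4]
finger_gap: 0.704
gripper_force: 66.0
```

Emit:
{"op": "play_rows", "data": {"rows": [[[0, 0, 0], [0, 0, -2], 1], [[0, 0, 0], [0, 0, -2], 1], [[0, 0, 0], [0, 0, -2], 1], [[0, 0, 0], [0, 0, -2], 1], [[0, 0, 0], [0, 0, -2], 1], [[0, 0, 0], [0, 0, 0], 1], [[0, 0, 0], [0, 0, 0], 1]]}}

```text
t: 49.67
tcp_pos: [0.6512, 0.0017, 0.1005]
tool_rot: [0.72, 0.694, 0.001, 0.001]
force: [4.7, 0.3, -3.9]
finger_gap: 0.701
gripper_force: 65.5
```

Emit:
{"op": "play_rows", "data": {"rows": [[[0, 0, 0], [0, 0, 2], 1], [[0, 0, 0], [0, 0, 2], 1], [[0, 0, 0], [0, 0, 0], 0], [[0, 0, 0], [0, 0, 0], 0], [[0, 0, 0], [0, 0, 0], 0], [[0, 0, 0], [0, 0, 0], 0], [[0, 0, 0], [0, 0, 0], 0], [[0, 0, 0], [0, 0, -20], 0], [[0, 0, 0], [0, 0, -40], 0], [[0, 0, 0], [0, 0, -40], 0], [[0, 0, 0], [-35, 0, 0], 0], [[0, 0, 0], [-35, 0, 0], 0]]}}

```text
t: 50.67
tcp_pos: [0.6495, -0.0673, 0.2005]
tool_rot: [0.719, 0.695, 0.002, 0.003]
force: [-0.0, -0.3, 0.6]
finger_gap: 1.002
gripper_force: 0.0
```

Emit:
{"op": "play_rows", "data": {"rows": [[[0, 0, 0], [0, 0, 0], 0], [[0, 0, 0], [0, 0, 0], 0]]}}

```text
t: 50.83
tcp_pos: [0.6474, -0.0699, 0.1967]
tool_rot: [0.721, 0.693, -0.0, -0.0]
force: [-0.2, -0.7, -0.4]
finger_gap: 1.001
gripper_force: 0.0
```

```bash
python3 - <<'E'
from meas import *
p,cal=look('v2'); cap(p,cal,'yellow',np.array([.651,.002]),.111)
for q in((.653,-.08),(.655,-.165)): holes(p,cal,np.array(q))
p2,c2=load('B'); cap(p2,c2,'green',np.array([.40,-.343])); cap(p2,c2,'blue',np.array([.53,-.356]))
cap(p,cal,'green',np.array([.40,-.343]),rmax=.1); cap(p,cal,'blue',np.array([.53,-.356]),rmax=.1)
d,ct=snapshot('top')[0],get_calibration('top')
for k in('green','blue'):
  for a,ce,b,mm in blobs(mask(d,k),60): print('top',k,ce,a,onplane(ct,ce,.031)[0].round(3))
E
```

```text
v2 50.83 [ 0.6474 -0.0699  0.1967] yawx 87.68 q6 -0.24 [-0.2 -0.7 -0.4] 1.001
yellow circle [0.6507 0.0019] 0.0307 hullbox [0.65045 0.00175] bar ctr [0.6501 0.0018] size [0.0061 0.0459] yaw 178.6
holes (6, array([ 0.65194599, -0.07982482]), array([ 0.65204319, -0.07983021]), 12)
holes (6, array([ 0.65487836, -0.16570645]), array([ 0.65480749, -0.16567905]), 12)
green circle [ 0.403  -0.3461] 0.0362 hullbox [ 0.4012  -0.34535] bar ctr [ 0.3983 -0.3516] size [0.0468 0.008 ] yaw 3.8000000000000114
blue circle [ 0.5288 -0.3579] 0.0357 hullbox [ 0.52985 -0.358  ] bar ctr [ 0.53   -0.3638] size [0.0072 0.0463] yaw 101.9
green circle [ 0.4086 -0.3369] 0.0459 hullbox [ 0.40405 -0.3387 ] bar ctr [ 0.4    -0.3525] size [0.0417 0.0086] yaw 3.3000000000000114
top green [388.7 268.3] 209 [ 0.397 -0.347  0.031]
top blue [390.3 222.7] 216 [ 0.553 -0.355  0.031]
```

Emit:
{"op": "play_rows", "data": {"rows": [[[0, 0, -5.8], [0, 0, 0], 0], [[0, 0, 0], [-30.6, -24.1, 0], 0], [[0, 0, 0], [-30.6, -24.1, 0], 0], [[0, 0, 0], [-30.6, -24.1, 0], 0], [[0, 0, 0], [-30.6, -24.1, 0], 0], [[0, 0, 0], [-30.6, -24.1, 0], 0], [[0, 0, 0], [-30.6, -24.1, 0], 0], [[0, 0, 0], [-30.6, -24.1, 0], 0], [[0, 0, 0], [-30.6, -24.1, 0], 0], [[0, 0, 0], [-30.6, -24.1, 0], 0], [[0, 0, 0], [-30.6, -24.1, 0], 0], [[0, 0, 0], [-30.6, -24.1, 0], 0]]}}

```text
t: 51.93
tcp_pos: [0.4042, -0.4208, 0.1962]
tool_rot: [0.683, 0.73, 0.0, -0.001]
force: [0.3, -0.8, -0.2]
finger_gap: 0.999
gripper_force: 0.0
```

Emit:
{"op": "play_rows", "data": {"rows": [[[0, 0, 0], [0, 0, 0], 0], [[0, 0, 0], [0, 0, 0], 0], [[0, 0, 0], [0, 0, 0], 0]]}}

```text
t: 52.18
tcp_pos: [0.4051, -0.4195, 0.196]
tool_rot: [0.684, 0.73, 0.001, -0.001]
force: [0.3, 1.3, -0.1]
finger_gap: 1.0
gripper_force: 0.0
```

```bash
python3 - <<'E'
from meas import *
p,cal=look('cg'); cap(p,cal,'green',np.array([.40,-.347])); goto((.399,-.350),(0,0),93.5); cap(p,cal,'blue',np.array([.553,-.355]))
E
```

```text
cg 52.18 [ 0.4051 -0.4195  0.196 ] yawx 93.69 q6 -1.06 [ 0.3  1.3 -0.1] 1.0
green circle [ 0.3982 -0.351 ] 0.0306 hullbox [ 0.39825 -0.35115] bar ctr [ 0.3982 -0.3511] size [0.0467 0.0066] yaw 3.6999999999999886
TCP target [ 0.399 -0.35 ] shift tool x,y mm [69.3 -2.2]
blue circle [ 0.5501 -0.3579] 0.0358 hullbox [ 0.5501  -0.35815] bar ctr [ 0.5566 -0.3587] size [0.0072 0.0466] yaw 101.9
```

Emit:
{"op": "play_rows", "data": {"rows": [[[0, 0, 0], [22.7, -1, 10], 0], [[0, 0, 0], [22.7, -1, 20], 0], [[0, 0, 0], [22.8, -1.1, 30], 0], [[0, 0, 0], [0, 0, 35], 0], [[0, 0, 0], [0, 0, 35], 0], [[0, 0, 0], [0, 0, 32], 0], [[0, 0, 0], [0, 0, 19.5], 0], [[0, 0, 0], [0, 0, 0], 0], [[0, 0, 0], [0, 0, 0], 0]]}}

```text
t: 52.98
tcp_pos: [0.3978, -0.351, 0.0143]
tool_rot: [0.683, 0.73, 0.0, -0.001]
force: [0.3, -0.9, -0.9]
finger_gap: 1.003
gripper_force: 0.0
```

Emit:
{"op": "play_rows", "data": {"grip_force": 60, "rows": [[[0, 0, 0], [0, 0, 0], 1], [[0, 0, 0], [0, 0, 0], 1], [[0, 0, 0], [0, 0, 0], 1], [[0, 0, 0], [0, 0, 0], 1], [[0, 0, 0], [0, 0, 0], 1], [[0, 0, 0], [0, 0, 0], 1], [[0, 0, 0], [0, 0, 0], 1], [[0, 0, 0], [0, 0, 0], 1]]}}

```text
t: 53.65
tcp_pos: [0.3984, -0.3537, 0.0173]
tool_rot: [0.684, 0.729, -0.0, 0.002]
force: [1.5, 1.8, 7.5]
finger_gap: 0.702
gripper_force: 64.3
```

Emit:
{"op": "play_rows", "data": {"rows": [[[0, 0, 0], [0, 0, -20], 1], [[0, 0, 0], [0, 0, -35], 1], [[0, 0, -6.47], [0, 0, -40], 1], [[0, 0, -6.47], [0, 0, -39], 1], [[0, 0, -6.47], [0, 0, 0], 1], [[0, 0, -6.47], [0, 0, 0], 1], [[0, 0, -6.47], [0, 0, 0], 1], [[0, 0, -6.47], [0, 0, 0], 1], [[0, 0, -6.47], [0, 0, 0], 1], [[0, 0, -6.47], [0, 0, 0], 1], [[0, 0, -6.47], [0, 0, 0], 1]]}}

```text
t: 54.57
tcp_pos: [0.3973, -0.3533, 0.1503]
tool_rot: [0.24, 0.971, -0.001, 0.001]
force: [0.1, 0.4, -0.0]
finger_gap: 0.706
gripper_force: 65.0
```

Emit:
{"op": "play_rows", "data": {"rows": [[[0, 0, 0], [-14.9, 32.8, 0], 1], [[0, 0, 0], [-14.9, 32.8, 0], 1], [[0, 0, 0], [-14.9, 32.8, 0], 1], [[0, 0, 0], [-14.9, 32.8, 0], 1], [[0, 0, 0], [-14.9, 32.8, 0], 1], [[0, 0, 0], [-14.9, 32.8, 0], 1], [[0, 0, 0], [-14.9, 32.8, 0], 1], [[0, 0, 0], [-14.9, 32.8, 0], 1], [[0, 0, 0], [-14.9, 32.8, 0], 1], [[0, 0, 0], [-14.9, 32.8, 0], 1], [[0, 0, 0], [-14.9, 32.8, 0], 1]]}}

```text
t: 55.48
tcp_pos: [0.713, -0.1107, 0.1505]
tool_rot: [0.243, 0.97, -0.0, 0.001]
force: [0.4, -0.7, -1.7]
finger_gap: 0.701
gripper_force: 65.0
```

Emit:
{"op": "play_rows", "data": {"rows": [[[0, 0, 0], [0, 0, 0], 1], [[0, 0, 0], [0, 0, 0], 1], [[0, 0, 0], [0, 0, 0], 1], [[0, 0, 0], [0, 0, 0], 1]]}}

```text
t: 55.82
tcp_pos: [0.7106, -0.1129, 0.1494]
tool_rot: [0.243, 0.97, -0.0, -0.0]
force: [0.6, 0.1, -0.8]
finger_gap: 0.699
gripper_force: 65.0
```

```bash
python3 - <<'E'
from meas import *
p,cal=look('n3'); s=sense()
caphand(p,cal,s['tcp_pos'][2]-.0173+.031)
c=holes(p,cal,np.array([.652,-.08])); c=np.array([.652,-.08]) if c is None else c
goto(c,(0,0),151.8)
E
```

```text
n3 55.82 [ 0.7106 -0.1129  0.1494] yawx 151.83 q6 -1.39 [ 0.6  0.1 -0.8] 0.699
bar 1532 [ 1.84 -0.13] size [ 7.2 46.7] angle from tool y 0.2
holes (6, array([ 0.65198921, -0.07940953]), array([ 0.65198677, -0.07937081]), 12)
TCP target [ 0.652  -0.0794] shift tool x,y mm [67.6  2.1]
```

Emit:
{"op": "play_rows", "data": {"rows": [[[0, 0, 0], [22, 0.7, 0], 1], [[0, 0, 0], [22, 0.7, 0], 1], [[0, 0, 0], [21.8, 0.7, 0], 1], [[0, 0, 0], [0, 0, 15], 1], [[0, 0, 0], [0, 0, 15], 1], [[0, 0, 0], [0, 0, 4], 1], [[0, 0, 0], [0, 0, 0], 1], [[0, 0, 0], [0, 0, 0], 1], [[0, 0, 0], [0, 0, 0], 1]]}}

```text
t: 56.62
tcp_pos: [0.6554, -0.08, 0.1159]
tool_rot: [0.243, 0.97, -0.0, 0.001]
force: [0.1, 0.3, -0.8]
finger_gap: 0.703
gripper_force: 65.0
```

Emit:
{"op": "play_rows", "data": {"rows": [[[0, 0, 0], [1.3, -1, 3], 1], [[0, 0, 0], [0, 0, 4], 1], [[0, 0, 0], [0, 0, 4], 1], [[0, 0, 0], [0, 0, 3], 1], [[0, 0, 0], [0, 0, 0], 1], [[0, 0, 0], [0, 0, 0], 1]]}}

```text
t: 57.12
tcp_pos: [0.653, -0.0794, 0.1006]
tool_rot: [0.243, 0.97, 0.0, -0.0]
force: [0.1, -0.0, 0.3]
finger_gap: 0.7
gripper_force: 65.0
```

Emit:
{"op": "play_rows", "data": {"rows": [[[0, 0, 0], [0, 0, 3], 1], [[0, 0, 0], [0, 0, 3], 1], [[0, 0, 0], [0, 0, 2], 1], [[0, 0, 0], [0, 0, 1], 1], [[0, 0, 0], [0, 0, 0], 1], [[0, 0, 0], [0, 0, 0], 1]]}}

```text
t: 57.62
tcp_pos: [0.6539, -0.0796, 0.0937]
tool_rot: [0.243, 0.97, -0.0, 0.001]
force: [-1.6, 0.4, 8.8]
finger_gap: 0.706
gripper_force: 65.6
```

Emit:
{"op": "play_rows", "data": {"rows": [[[0, 0, 7], [0, 0, 0.6], 1], [[0, 0, 7], [0, 0, 0], 1], [[0, 0, 7], [0, 0, 0], 1], [[0, 0, 7], [0, 0, 0], 1], [[0, 0, 7], [0, 0, 0], 1], [[0, 0, 7], [0, 0, 0], 1], [[0, 0, 7], [0, 0, 0], 1], [[0, 0, 7], [0, 0, 0], 1], [[0, 0, 6], [0, 0, 0], 1], [[0, 0, 2], [0, 0, 0], 1], [[0, 0, 0], [0, 0, 0], 1], [[0, 0, 0], [0, 0, 0], 1]]}}

```text
t: 58.62
tcp_pos: [0.6543, -0.0813, 0.0937]
tool_rot: [0.72, 0.694, -0.0, 0.002]
force: [-2.9, -2.8, 7.8]
finger_gap: 0.704
gripper_force: 66.0
```

Emit:
{"op": "play_rows", "data": {"rows": [[[0, 0, 0], [0, 0, -2], 1], [[0, 0, 0], [0, 0, -2], 1], [[0, 0, 0], [0, 0, -2], 1], [[0, 0, 0], [0, 0, -2], 1], [[0, 0, 0], [0, 0, -2], 1], [[0, 0, 0], [0, 0, 0], 1], [[0, 0, 0], [0, 0, 0], 1]]}}

```text
t: 59.2
tcp_pos: [0.6536, -0.0794, 0.101]
tool_rot: [0.72, 0.694, 0.0, 0.0]
force: [2.5, -1.3, -3.5]
finger_gap: 0.701
gripper_force: 65.4
```

Emit:
{"op": "play_rows", "data": {"rows": [[[0, 0, 0], [0, 0, 2], 1], [[0, 0, 0], [0, 0, 2], 1], [[0, 0, 0], [0, 0, 0], 0], [[0, 0, 0], [0, 0, 0], 0], [[0, 0, 0], [0, 0, 0], 0], [[0, 0, 0], [0, 0, 0], 0], [[0, 0, 0], [0, 0, 0], 0], [[0, 0, 0], [0, 0, -20], 0], [[0, 0, 0], [0, 0, -40], 0], [[0, 0, 0], [0, 0, -40], 0], [[0, 0, 0], [-35, 0, 0], 0], [[0, 0, 0], [-35, 0, 0], 0]]}}

```text
t: 60.2
tcp_pos: [0.6526, -0.1487, 0.2016]
tool_rot: [0.718, 0.696, 0.002, 0.003]
force: [0.6, -0.7, -1.0]
finger_gap: 0.998
gripper_force: 0.0
```

Emit:
{"op": "play_rows", "data": {"rows": [[[0, 0, 0], [0, 0, 0], 0], [[0, 0, 0], [0, 0, 0], 0]]}}

```text
t: 60.37
tcp_pos: [0.6502, -0.1512, 0.1976]
tool_rot: [0.721, 0.693, 0.0, -0.0]
force: [-0.3, 0.9, 0.4]
finger_gap: 1.0
gripper_force: 0.0
```

```bash
python3 - <<'E'
from meas import *
p,cal=look('v3'); cap(p,cal,'green',np.array([.652,-.08]),.111); cap(p,cal,'yellow',np.array([.651,.002]),.111)
holes(p,cal,np.array((.655,-.165)))
E
```

```text
v3 60.37 [ 0.6502 -0.1512  0.1976] yawx 87.71 q6 -0.36 [-0.3  0.9  0.4] 1.0
green circle [ 0.6538 -0.0806] 0.0308 hullbox [ 0.65365 -0.0805 ] bar ctr [ 0.654  -0.0804] size [0.0064 0.0467] yaw 177.8
yellow circle [ 0.6502 -0.0074] 0.0324 hullbox [ 0.65075 -0.01605] bar ctr [ 0.65   -0.0126] size [0.0351 0.0456] yaw 177.8
holes (6, array([ 0.65485333, -0.16518717]), array([ 0.6548171 , -0.16522936]), 12)
```

Emit:
{"op": "play_rows", "data": {"rows": [[[0, 0, 0], [-32.6, -3.1, 0], 0], [[0, 0, 0], [-32.6, -3.1, 0], 0], [[0, 0, 0], [-32.6, -3.1, 0], 0], [[0, 0, 0], [-32.6, -3.1, 0], 0], [[0, 0, 0], [-32.6, -3.1, 0], 0], [[0, 0, 0], [-32.6, -3.1, 0], 0]]}}

```text
t: 60.92
tcp_pos: [0.6246, -0.3435, 0.1967]
tool_rot: [0.719, 0.695, 0.0, -0.001]
force: [0.4, 0.2, -0.2]
finger_gap: 0.998
gripper_force: 0.0
```

Emit:
{"op": "play_rows", "data": {"rows": [[[0, 0, -6.95], [0, 0, 0], 0], [[0, 0, -6.95], [0, 0, 0], 0], [[0, 0, -6.95], [0, 0, 0], 0], [[0, 0, -6.95], [0, 0, 0], 0], [[0, 0, -6.95], [0, 0, 0], 0], [[0, 0, -6.95], [0, 0, 0], 0], [[0, 0, -6.95], [0, 0, 0], 0], [[0, 0, -6.95], [0, 0, 0], 0], [[0, 0, -6.95], [0, 0, 0], 0], [[0, 0, -6.95], [0, 0, 0], 0], [[0, 0, -6.95], [0, 0, 0], 0], [[0, 0, -6.95], [0, 0, 0], 0]]}}

```text
t: 61.92
tcp_pos: [0.625, -0.342, 0.1966]
tool_rot: [0.072, 0.997, 0.001, -0.001]
force: [-0.1, 0.1, 0.4]
finger_gap: 1.004
gripper_force: 0.0
```

Emit:
{"op": "play_rows", "data": {"rows": [[[0, 0, -6.95], [0, 0, 0], 0], [[0, 0, -6.95], [0, 0, 0], 0], [[0, 0, -6.95], [0, 0, 0], 0], [[0, 0, 0], [0, 0, 0], 0], [[0, 0, 0], [0, 0, 0], 0], [[0, 0, 0], [0, 0, 0], 0]]}}

```text
t: 62.42
tcp_pos: [0.6249, -0.3432, 0.197]
tool_rot: [-0.105, 0.994, 0.0, -0.0]
force: [-0.4, -0.7, -0.1]
finger_gap: 0.998
gripper_force: 0.0
```

```bash
python3 - <<'E'
from meas import *
p,cal=look('cb'); cap(p,cal,'blue',np.array([.554,-.358])); goto((.554,-.358),(0,0),191.9)
E
```

```text
cb 62.42 [ 0.6249 -0.3432  0.197 ] yawx -167.95 q6 -2.44 [-0.4 -0.7 -0.1] 0.998
blue circle [ 0.5554 -0.3581] 0.0307 hullbox [ 0.5556  -0.35825] bar ctr [ 0.5557 -0.3581] size [0.0057 0.0459] yaw 102.0
TCP target [ 0.554 -0.358] shift tool x,y mm [72.4  0.4]
```

Emit:
{"op": "play_rows", "data": {"rows": [[[0, 0, 0], [23.6, 0, 10], 0], [[0, 0, 0], [23.6, 0, 20], 0], [[0, 0, 0], [23.6, 0, 30], 0], [[0, 0, 0], [0, 0, 35], 0], [[0, 0, 0], [0, 0, 35], 0], [[0, 0, 0], [0, 0, 32], 0], [[0, 0, 0], [0, 0, 20.5], 0], [[0, 0, 0], [0, 0, 0], 0], [[0, 0, 0], [0, 0, 0], 0]]}}

```text
t: 63.22
tcp_pos: [0.5551, -0.3585, 0.0138]
tool_rot: [-0.105, 0.994, 0.001, -0.001]
force: [1.1, 0.1, 0.5]
finger_gap: 0.999
gripper_force: 0.0
```

Emit:
{"op": "play_rows", "data": {"grip_force": 60, "rows": [[[0, 0, 0], [0, 0, 0], 1], [[0, 0, 0], [0, 0, 0], 1], [[0, 0, 0], [0, 0, 0], 1], [[0, 0, 0], [0, 0, 0], 1], [[0, 0, 0], [0, 0, 0], 1], [[0, 0, 0], [0, 0, 0], 1], [[0, 0, 0], [0, 0, 0], 1], [[0, 0, 0], [0, 0, 0], 1]]}}

```text
t: 63.88
tcp_pos: [0.5573, -0.3604, 0.0178]
tool_rot: [-0.106, 0.994, -0.002, 0.002]
force: [-0.5, 0.1, 6.7]
finger_gap: 0.699
gripper_force: 65.3
```

Emit:
{"op": "play_rows", "data": {"rows": [[[0, 0, 0], [0, 0, -20], 1], [[0, 0, 0], [0, 0, -35], 1], [[0, 0, 6.7], [0, 0, -40], 1], [[0, 0, 6.7], [0, 0, -38], 1], [[0, 0, 6.7], [0, 0, 0], 1], [[0, 0, 6.7], [0, 0, 0], 1], [[0, 0, 6.7], [0, 0, 0], 1], [[0, 0, 6.7], [0, 0, 0], 1]]}}

```text
t: 64.55
tcp_pos: [0.5557, -0.3591, 0.1494]
tool_rot: [0.245, 0.969, -0.0, 0.001]
force: [-0.3, -1.3, -0.3]
finger_gap: 0.703
gripper_force: 64.8
```

Emit:
{"op": "play_rows", "data": {"rows": [[[0, 0, 0], [-9.1, 31.1, 0], 1], [[0, 0, 0], [-9.1, 31.1, 0], 1], [[0, 0, 0], [-9.1, 31.1, 0], 1], [[0, 0, 0], [-9.1, 31.1, 0], 1], [[0, 0, 0], [-9.1, 31.1, 0], 1], [[0, 0, 0], [-9.1, 31.1, 0], 1], [[0, 0, 0], [-9.1, 31.1, 0], 1], [[0, 0, 0], [0, 0, 0], 1], [[0, 0, 0], [0, 0, 0], 1], [[0, 0, 0], [0, 0, 0], 1], [[0, 0, 0], [0, 0, 0], 1]]}}

```text
t: 65.47
tcp_pos: [0.7133, -0.1979, 0.1481]
tool_rot: [0.243, 0.97, -0.0, -0.0]
force: [-0.1, 0.4, -0.6]
finger_gap: 0.704
gripper_force: 64.9
```

```bash
python3 - <<'E'
from meas import *
p,cal=look('n4'); s=sense()
caphand(p,cal,s['tcp_pos'][2]-.0178+.031)
c=holes(p,cal,np.array([.655,-.165])); c=np.array([.655,-.165]) if c is None else c
goto(c,(0,0),151.8)
E
```

```text
n4 65.47 [ 0.7133 -0.1979  0.1481] yawx 151.88 q6 -1.5 [-0.1  0.4 -0.6] 0.704
bar 1439 [-0.03  0.13] size [ 7.  46.7] angle from tool y 0.3
holes (6, array([ 0.65486677, -0.1647448 ]), array([ 0.65489152, -0.16475563]), 12)
TCP target [ 0.6549 -0.1647] shift tool x,y mm [67.3  1.9]
```

Emit:
{"op": "play_rows", "data": {"rows": [[[0, 0, 0], [22.4, 0.6, 0], 1], [[0, 0, 0], [22.4, 0.6, 0], 1], [[0, 0, 0], [22.4, 0.6, 0], 1], [[0, 0, 0], [0, 0, 15], 1], [[0, 0, 0], [0, 0, 15], 1], [[0, 0, 0], [0, 0, 2], 1], [[0, 0, 0], [0, 0, 0], 1], [[0, 0, 0], [0, 0, 0], 1], [[0, 0, 0], [0, 0, 0], 1]]}}

```text
t: 66.27
tcp_pos: [0.6564, -0.1647, 0.1169]
tool_rot: [0.243, 0.97, -0.0, 0.001]
force: [0.5, -0.5, -0.1]
finger_gap: 0.704
gripper_force: 64.9
```

Emit:
{"op": "play_rows", "data": {"rows": [[[0, 0, 0], [1.3, -0.8, 3], 1], [[0, 0, 0], [0, 0, 4], 1], [[0, 0, 0], [0, 0, 4], 1], [[0, 0, 0], [0, 0, 3], 1], [[0, 0, 0], [0, 0, 0], 1], [[0, 0, 0], [0, 0, 0], 1]]}}

```text
t: 66.77
tcp_pos: [0.654, -0.1637, 0.1014]
tool_rot: [0.242, 0.97, 0.0, -0.0]
force: [0.4, -0.2, 0.4]
finger_gap: 0.7
gripper_force: 64.9
```

Emit:
{"op": "play_rows", "data": {"rows": [[[0, 0, 0], [0, 0, 3], 1], [[0, 0, 0], [0, 0, 3], 1], [[0, 0, 0], [0, 0, 3], 1], [[0, 0, 0], [0, 0, 1], 1], [[0, 0, 0], [0, 0, 0], 1], [[0, 0, 0], [0, 0, 0], 1]]}}

```text
t: 67.27
tcp_pos: [0.655, -0.1642, 0.0938]
tool_rot: [0.242, 0.97, -0.0, 0.001]
force: [-2.0, 0.8, 9.0]
finger_gap: 0.697
gripper_force: 65.7
```

Emit:
{"op": "play_rows", "data": {"rows": [[[0, 0, 7], [0, 0, 0.5], 1], [[0, 0, 7], [0, 0, 0], 1], [[0, 0, 7], [0, 0, 0], 1], [[0, 0, 7], [0, 0, 0], 1], [[0, 0, 7], [0, 0, 0], 1], [[0, 0, 7], [0, 0, 0], 1], [[0, 0, 7], [0, 0, 0], 1], [[0, 0, 7], [0, 0, 0], 1], [[0, 0, 6], [0, 0, 0], 1], [[0, 0, 2], [0, 0, 0], 1], [[0, 0, 0], [0, 0, 0], 1], [[0, 0, 0], [0, 0, 0], 1]]}}

```text
t: 68.27
tcp_pos: [0.656, -0.1655, 0.0939]
tool_rot: [0.719, 0.695, 0.0, 0.003]
force: [-0.1, -1.9, 8.8]
finger_gap: 0.701
gripper_force: 65.8
```

Emit:
{"op": "play_rows", "data": {"rows": [[[0, 0, 0], [0, 0, -2], 1], [[0, 0, 0], [0, 0, -2], 1], [[0, 0, 0], [0, 0, -2], 1], [[0, 0, 0], [0, 0, -2], 1], [[0, 0, 0], [0, 0, -2], 1], [[0, 0, 0], [0, 0, 0], 1], [[0, 0, 0], [0, 0, 0], 1]]}}

```text
t: 68.85
tcp_pos: [0.6548, -0.1638, 0.101]
tool_rot: [0.72, 0.694, 0.0, 0.0]
force: [3.7, -2.0, -3.0]
finger_gap: 0.699
gripper_force: 65.5
```

Emit:
{"op": "play_rows", "data": {"rows": [[[0, 0, 0], [0, 0, 2], 1], [[0, 0, 0], [0, 0, 2], 1], [[0, 0, 0], [0, 0, 0], 0], [[0, 0, 0], [0, 0, 0], 0], [[0, 0, 0], [0, 0, 0], 0], [[0, 0, 0], [0, 0, 0], 0], [[0, 0, 0], [0, 0, 0], 0], [[0, 0, 0], [0, 0, -20], 0], [[0, 0, 0], [0, 0, -40], 0], [[0, 0, 0], [0, 0, -40], 0], [[0, 0, 0], [-35, 0, -20], 0], [[0, 0, 0], [-35, 0, -20], 0]]}}

```text
t: 69.85
tcp_pos: [0.6523, -0.2326, 0.2404]
tool_rot: [0.718, 0.696, 0.0, 0.001]
force: [0.2, 0.3, 0.2]
finger_gap: 1.002
gripper_force: 0.0
```

Emit:
{"op": "play_rows", "data": {"rows": [[[0, 0, 0], [0, 0, 0], 0], [[0, 0, 0], [0, 0, 0], 0], [[0, 0, 0], [0, 0, 0], 0]]}}

```text
t: 70.1
tcp_pos: [0.6508, -0.2334, 0.2368]
tool_rot: [0.72, 0.694, -0.0, -0.001]
force: [0.9, -0.6, 0.2]
finger_gap: 1.0
gripper_force: 0.0
```

```bash
python3 - <<'E'
from meas import *
p,cal=look('v4')
d=np.load('v4.npz')['d']; v=rays(cal,np.indices((420,560))[::-1].reshape(2,-1).T,True)
zc=R.from_quat(cal['attitude']).as_matrix()[:,2]; X=(cal['xyz']+v*(d.reshape(-1)/(v@zc))[:,None]).reshape(420,560,3)
for c,q in zip(('red','yellow','green','blue'),((.647,.089),(.651,.002),(.653,-.08),(.655,-.165))):
    m=mask(p,c,100,40); sel=(m>0)&(np.linalg.norm(X[...,:2]-q,axis=2)<.025)&(X[...,2]>.09)
    zz=X[sel]
    if len(zz):
        A=np.c_[zz[:,:2]-zz[:,:2].mean(0),np.ones(len(zz))];f=np.linalg.lstsq(A,zz[:,2],rcond=None)[0]
        print(c,'top z',np.median(zz[:,2]).round(4),'tilt',np.hypot(*f[:2]).round(3),len(zz))
    cap(p,cal,c,np.array(q),.111,.03)
t,ct=snapshot('top')[0],get_calibration('top')
for k in HUE:
  if k!='teal':
    for a,ce,b,mm in blobs(mask(t,k),60): print('top',k,ce,a,onplane(ct,ce,.111)[0].round(3))
E
```

```text
v4 70.1 [ 0.6508 -0.2334  0.2368] yawx 87.9 q6 -0.47 [ 0.9 -0.6  0.2] 1.0
green top z 0.1118 tilt 0.002 2101
green circle [ 0.6534 -0.0839] 0.0327 hullbox [ 0.65375 -0.08845] bar ctr [ 0.6537 -0.0798] size [0.0065 0.0462] yaw 177.7
blue top z 0.1118 tilt 0.038 2596
blue circle [ 0.6562 -0.165 ] 0.0307 hullbox [ 0.65615 -0.165  ] bar ctr [ 0.6562 -0.1651] size [0.0064 0.0462] yaw 178.4
top red [259.7 192.4] 261 [0.646 0.088 0.111]
top yellow [269.  157.1] 536 [0.763 0.059 0.111]
top yellow [285.7 192.1] 262 [0.647 0.003 0.111]
top yellow [453.  206.9] 64 [ 0.601 -0.539  0.111]
top blue [336.7 190.5] 256 [ 0.653 -0.163  0.111]
top green [310.8 191.4] 223 [ 0.65  -0.078  0.111]
```

All four caps sit at about 111 mm (8 + 72 + 31), locked, with their bars within 4° of the rack axis. Sponge and bottle read as at the start. Handing in.

```bash
python3 -c "
from station import *
print(sign_off())"
```

```text
the job is handed in; nothing more can be done
None
```

All four jars are seated in the rack and closed with their own caps locked, and I handed the job in at about 70 s; sign-off returned no verdict.

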